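# Ready the varnishing tray at the violin bench

### The job

Pick up the hand tray by its back board and tip the spruce blocks that lie on it off into the open wooden box, then set the empty tray down flat on the bench and let go of it. Then draw every bottle out of the slanting partitioned carton and stand them all upright together on the tray. Any block that goes astray belongs in the box too; knock no bottle over, and leave the jar and the tape roll where they are.

Things in the scene. Friction and masses are not known exactly. Their poses are not given: they have to be found in the camera images.
- carton: Deep open carton fixed on a sloping stand; origin on the bench under its middle, z up. It is tipped 0.436 rad (25 deg) about its own y, mouth leaning to its own -x side, roughly towards the robot: in this frame its cells' axis (out of the mouth) is (-0.422, 0, 0.906), up-slope is (0.906, 0, 0.422). 2 rows (up-slope) by 3 columns (along y) of square cells, pitch 66 mm, 63 mm clear, 120 mm deep.
- carton_floor (a point): Centre of the carton's inner floor, at the crossing of the dividers' feet, 49 mm above the bench. The carton is 132 mm (up-slope) by 198 mm (along y) inside, outer walls 4 mm thick, dividers 3 mm; all stand 120 mm tall from this floor.
- bottle1: Amber bottle 165 mm high, 0.14 to 0.28 kg: body diameter 48 mm up to 105 mm, neck, then a black cap, a cylinder of diameter 28 mm from 125 to 165 mm. Origin at the centre of its underside, z towards the cap. Starts, if present (3 or 4 of 6 are), in the carton's lower row, column 1 of 3 from its -y side, along the cell's axis, resting on the cell's lower wall, cap 45 mm proud of the dividers.
- bottle2: Amber bottle 165 mm high, 0.14 to 0.28 kg: body diameter 48 mm up to 105 mm, neck, then a black cap, a cylinder of diameter 28 mm from 125 to 165 mm. Origin at the centre of its underside, z towards the cap. Starts, if present (3 or 4 of 6 are), in the carton's lower row, column 2 of 3 from its -y side, along the cell's axis, resting on the cell's lower wall, cap 45 mm proud of the dividers.
- bottle3: Amber bottle 165 mm high, 0.14 to 0.28 kg: body diameter 48 mm up to 105 mm, neck, then a black cap, a cylinder of diameter 28 mm from 125 to 165 mm. Origin at the centre of its underside, z towards the cap. Starts, if present (3 or 4 of 6 are), in the carton's lower row, column 3 of 3 from its -y side, along the cell's axis, resting on the cell's lower wall, cap 45 mm proud of the dividers.
- bottle4: Amber bottle 165 mm high, 0.14 to 0.28 kg: body diameter 48 mm up to 105 mm, neck, then a black cap, a cylinder of diameter 28 mm from 125 to 165 mm. Origin at the centre of its underside, z towards the cap. Starts, if present (3 or 4 of 6 are), in the carton's upper row, column 1 of 3 from its -y side, along the cell's axis, resting on the cell's lower wall, cap 45 mm proud of the dividers.
- bottle5: Amber bottle 165 mm high, 0.14 to 0.28 kg: body diameter 48 mm up to 105 mm, neck, then a black cap, a cylinder of diameter 28 mm from 125 to 165 mm. Origin at the centre of its underside, z towards the cap. Starts, if present (3 or 4 of 6 are), in the carton's upper row, column 2 of 3 from its -y side, along the cell's axis, resting on the cell's lower wall, cap 45 mm proud of the dividers.
- bottle6: Amber bottle 165 mm high, 0.14 to 0.28 kg: body diameter 48 mm up to 105 mm, neck, then a black cap, a cylinder of diameter 28 mm from 125 to 165 mm. Origin at the centre of its underside, z towards the cap. Starts, if present (3 or 4 of 6 are), in the carton's upper row, column 3 of 3 from its -y side, along the cell's axis, resting on the cell's lower wall, cap 45 mm proud of the dividers.
- tray: Loose wooden tray like a dustpan, about 0.25 kg, 160 by 160 mm. Origin at the centre of its underside, z up. Floor 6 mm thick; open lip at x = -80 mm; side walls 6 mm thick, 30 mm high; at +x an upright back board, the grip, 8 mm thick (x = 72 to 80 mm), 70 mm high. Blocks slide off its waxed floor at a slope of about 25 deg. Starts flat on the bench, lip roughly towards the robot.
- block1: Small spruce block 32 by 26 by 24 mm (x, y, z), 20 g, loose; origin at the centre of its underside. 3 to 5 of the five are present and start on the tray.
- block2: Small spruce block 32 by 26 by 24 mm (x, y, z), 20 g, loose; origin at the centre of its underside. 3 to 5 of the five are present and start on the tray.
- block3: Small spruce block 32 by 26 by 24 mm (x, y, z), 20 g, loose; origin at the centre of its underside. 3 to 5 of the five are present and start on the tray.
- block4: Small spruce block 32 by 26 by 24 mm (x, y, z), 20 g, loose; origin at the centre of its underside. 3 to 5 of the five are present and start on the tray.
- block5: Small spruce block 32 by 26 by 24 mm (x, y, z), 20 g, loose; origin at the centre of its underside. 3 to 5 of the five are present and start on the tray.
- bin: Open dark wooden box, loose, 180 by 210 by 70 mm high (x, y, z), walls and floor 8 mm thick, 0.6 kg; origin at the centre of its underside, z up.
- jar: Bystander: lidded glass jar, 66 mm in diameter, 85 mm high, upright; origin at the centre of its underside.
- tape: Bystander: roll of white tape lying flat, 90 mm in diameter, 28 mm high; origin at the centre of its underside.
Things that resemble listed ones, but are neither listed nor needed, are in the scene too. Leave any turquoise look-alike of the bottle4 alone.

How it is judged:
On the way, in this order (a step that is already met when the one before it is completed fails the run):
1. the tray is lifted off the bench with blocks on it (height (world z) of tray above 0.03 m and ((x of block1 in the frame of tray between -0.085 and 0.085 m and y of block1 in the frame of tray between -0.08 and 0.08 m and z of block1 in the frame of tray between 0 and 0.05 m) or (x of block2 in the frame of tray between -0.085 and 0.085 m and y of block2 in the frame of tray between -0.08 and 0.08 m and z of block2 in the frame of tray between 0 and 0.05 m) or (x of block3 in the frame of tray between -0.085 and 0.085 m and y of block3 in the frame of tray between -0.08 and 0.08 m and z of block3 in the frame of tray between 0 and 0.05 m) or (x of block4 in the frame of tray between -0.085 and 0.085 m and y of block4 in the frame of tray between -0.08 and 0.08 m and z of block4 in the frame of tray between 0 and 0.05 m) or (x of block5 in the frame of tray between -0.085 and 0.085 m and y of block5 in the frame of tray between -0.08 and 0.08 m and z of block5 in the frame of tray between 0 and 0.05 m))), for 0.1 s.
2. the tray is tipped by at least 20 degrees above the box (angle between tray's own z axis and vertical above 0.35 rad and height (world z) of tray above 0.06 m and horizontal distance between tray and bin below 0.25 m), for 0.1 s.
3. all blocks are in the box and the tray lies flat on the bench, let go (x of block1 in the frame of bin between -0.09 and 0.09 m and y of block1 in the frame of bin between -0.105 and 0.105 m and z of block1 in the frame of bin between -0.01 and 0.06 m and x of block2 in the frame of bin between -0.09 and 0.09 m and y of block2 in the frame of bin between -0.105 and 0.105 m and z of block2 in the frame of bin between -0.01 and 0.06 m and x of block3 in the frame of bin between -0.09 and 0.09 m and y of block3 in the frame of bin between -0.105 and 0.105 m and z of block3 in the frame of bin between -0.01 and 0.06 m and x of block4 in the frame of bin between -0.09 and 0.09 m and y of block4 in the frame of bin between -0.105 and 0.105 m and z of block4 in the frame of bin between -0.01 and 0.06 m and x of block5 in the frame of bin between -0.09 and 0.09 m and y of block5 in the frame of bin between -0.105 and 0.105 m and z of block5 in the frame of bin between -0.01 and 0.06 m and angle between tray's own z axis and vertical below 0.06 rad and height (world z) of tray below 0.012 m and contact force between the fingers and tray below 0.2 N), for 0.2 s.
At the end, for the whole second after the job is handed in: Every block present lies inside the box, which stands flat on the bench; the tray lies flat on the bench (within 0.06 rad); every bottle present stands upright (within 0.1 rad) on the tray's floor, at rest and wholly inside its edges (all of step 3 and x of bottle1 in the frame of tray between -0.056 and 0.056 m and y of bottle1 in the frame of tray between -0.056 and 0.056 m and z of bottle1 in the frame of tray between -0.005 and 0.016 m and angle between each of bottle1, bottle2, bottle3, bottle4, bottle5, bottle6's own z axis and vertical below 0.1 rad and linear speed of each of bottle1, bottle2, bottle3, bottle4, bottle5, bottle6, tray below 0.03 m/s and x of bottle2 in the frame of tray between -0.056 and 0.056 m and y of bottle2 in the frame of tray between -0.056 and 0.056 m and z of bottle2 in the frame of tray between -0.005 and 0.016 m and x of bottle3 in the frame of tray between -0.056 and 0.056 m and y of bottle3 in the frame of tray between -0.056 and 0.056 m and z of bottle3 in the frame of tray between -0.005 and 0.016 m and x of bottle4 in the frame of tray between -0.056 and 0.056 m and y of bottle4 in the frame of tray between -0.056 and 0.056 m and z of bottle4 in the frame of tray between -0.005 and 0.016 m and x of bottle5 in the frame of tray between -0.056 and 0.056 m and y of bottle5 in the frame of tray between -0.056 and 0.056 m and z of bottle5 in the frame of tray between -0.005 and 0.016 m and x of bottle6 in the frame of tray between -0.056 and 0.056 m and y of bottle6 in the frame of tray between -0.056 and 0.056 m and z of bottle6 in the frame of tray between -0.005 and 0.016 m and angle between bin's own z axis and vertical below 0.06 rad and height (world z) of bin below 0.012 m); the robot touches nothing.
It fails at once if a bottle is knocked over (tilted by more than 1.2 rad) (angle between any of bottle1, bottle2, bottle3, bottle4, bottle5, bottle6's own z axis and vertical above 1.2 rad).
It fails at once if the jar or tape roll is moved by more than 40 mm (distance of any of jar, tape from where it was at the start of the episode above 0.04 m).
Of bottle1, bottle2, bottle3, bottle4, bottle5, bottle6 only 3 to 4 are there at a start; the rules pass over those that are not, and their reading is None.
Of block1, block2, block3, block4, block5 only 3 to 5 are there at a start; the rules pass over those that are not, and their reading is None.
At some moment in a run one of bin, block1, block2, block3, block4, block5 may be knocked a few centimetres aside while the robot is not near it.
It also fails if it takes over 210 s, if anything falls off the work surface, if the arm or the gripper's body presses on something with over 40 N, if the wrist force passes 120 N, or if a joint passes its speed limit or range.

### The arm

A 6-joint arm with a two-finger parallel gripper is mounted at the origin on the work surface. World frame = base frame: x ahead of the robot, y to its left, z up, the work surface at z = 0. Lengths are in m, angles in rad, forces in N, time in s.
With the tool pointing down it reaches from about 0.35 to 0.775 m from the base axis. Payload 7.3 kg.
Tool frame: the origin (TCP) lies midway between the tips of the shut fingers; the grasp point (between the pads) lies 19 mm behind it; z points along the fingers, y is the line along which they close (so a half turn about z gives the same grasp; the last joint's range is limited). The gripper opens to 92 mm and grips with 3 to 60 N. Pads are 19 mm wide; open, the fingers measure 130 mm over their backs; the gripper's body (75 mm by 190 mm) begins 47 mm behind the grasp point.
Start: joints at [1.195, 0.342, 1.524, -0, 1.275, -0.146], TCP at [0.12, 0.511, 0.227] pointing down, gripper open.
Joint ranges: [-2.53, 2.53], [-0.77, 2.02], [0.04, 2.7], [-1, 4.14], [0.28, 2.66], [-3.11, 3.11]. Speed limits (rad/s): [2.57, 2.57, 3.14, 3.14, 3.14, 3.14].

### API

Orientations are given as a unit quaternion [w, x, y, z].
In Python, from plant import monitor, viewer, r gives the robot as it stands.
- The arm moves only by the tool move_arm, never from a script. Its argument "motion" is a list that holds one entry, the list of rows, each a list of 7 numbers: the opening, from 0 (shut) to 1 (fully open), then the shift along the tool's x, y, z as a fraction of full scale, then the turn, a rotation vector about the tool's x, y, z as a fraction of full scale. A call has 1 to 12 rows; each row shifts and turns the commanded pose from where the row before left it, along the tool's axes as they then stand; what a row does not reach is not made up. Full scale, the value 1, is 0.04 m for a shift and 0.08 rad for a turn. A row lasts 1/12 s, in which the tool goes at most 41.7 mm and 7.16 degrees, less where a joint would pass 70% of its speed; a pose out of reach is approached as far as the arm can. A call with a number of a shift or a turn outside -1 to 1 is refused whole. A call with a gripper value outside its range is refused whole. The fingers move at their own pace and stop on an object; "force" is the grip in N (left out, the last holds). Time passes only in rows, so rows that do not move let the fingers close. It gives the time, the measured TCP pose, the force, the opening and the grip force at its end, in the units of the state.
- monitor.get_obs(): the state, without advancing time (a new reading comes with each control period).
- viewer.capture(name): name is "scene" or "top"; returns a dict with "frame" (480x640x3 uint8, red, green, blue), "fx", "fy", "cx", "cy" (pixels), "R" (3x3) and "t" (3): a world point X has camera coordinates R X + t. Camera axes: x right, y down, z forward; pixel columns grow to the right and rows downward; lengths in m; the calibration is good to about 2 mm. A picture is of the moment at which its call begins. There is no depth.
- r.finish_job(): hands the job in; it is judged then, once.
Trained networks look in a picture, given as the dict that the camera call returned (one of the last four; its "shot" number tells which), for a name from the list of things; names that differ only in an ending like _2 or _b are one class to them, and where a whole thing is asked for, a point or a joint stands for the part that bears it (a point fixed in the world has none). Each returns a list of dicts, best first, with "conf" (0 to 1); they miss things now and then, are a little off and sometimes report something else, mostly with a low value. They report only what shows in the picture. A call takes as long as a camera call. They do not tell look-alikes from the thing itself.
- viewer.boxes_of(target, picture): "position" ([x, y, z] in m, in the coordinates of the camera as it stood for that picture, good to about 4 mm: the middle of the surface that is visible of it).
- viewer.mark_of(target, picture): "position" ([x, y, z] in m, in the coordinates of the camera as it stood for that picture, good to about 4 mm: a listed point, or the origin of a listed thing).
The state is a dict: "time": time; "joint_positions": joint angles; "qd": joint speeds; "tau": joint torques, N m; "position": TCP position; "eef_rot": TCP orientation; "wrist_force": force on the tool from outside, world axes, zero at the start; "moment": the same for the moment, N m; "finger_gap": finger opening in m; "grip_force": force on a finger pad.
Only numpy, scipy, OpenCV 4.12 (cv2) and the standard library are available. Lean on these libraries where they do the work, as an engineer would, in place of code of your own. Each camera call takes 0.05 s, during which the arm holds its last target. There are 200 camera calls.

## Working session

There is one attempt and no reset: what is moved stays moved. The work goes in short steps, Python scripts to look and compute and a tool call to move; the robot and the scene stay as the last step left them, time stands still between calls to the robot, and variables do not carry over. Pictures are saved under pics/ and viewed, at most 14 in all, crops included, and the job is handed in when it is done.

Besides the shell and the picture viewer there is one more tool, called after ">>>" by a JSON object that holds its "fn" and its "kwargs". move_arm: Moves the arm, as the interface text tells. Shift numbers are shares of 0.04 m and turn numbers shares of 0.08 rad, none past 1 either way. Its arguments: {"type":"object","properties":{"motion":{"type":"array"},"force":{"type":"number"}},"required":["motion"]}

```bash
mkdir -p pics; ls; cat > h.py <<'E'
import numpy as np, cv2
from plant import monitor, viewer, r
def w(pic,p): return np.array(pic["R"]).T@(np.array(p)-np.array(pic["t"]))
def save(pic,n): cv2.imwrite("pics/"+n,cv2.cvtColor(pic["frame"],cv2.COLOR_RGB2BGR))
def px(pic,X):
    c=np.array(pic["R"])@np.array(X)+np.array(pic["t"]); return np.array([pic["fx"]*c[0]/c[2]+pic["cx"],pic["fy"]*c[1]/c[2]+pic["cy"]])
def ray(pic,u,v,z):
    d=np.array(pic["R"]).T@np.array([(u-pic["cx"])/pic["fx"],(v-pic["cy"])/pic["fy"],1]); o=-np.array(pic["R"]).T@np.array(pic["t"])
    return o+d*(z-o[2])/d[2]
E
python3 - <<'E'
from h import *
np.set_printoptions(precision=3,suppress=True)
for n in("scene","top"):
    p=viewer.capture(n); save(p,n+"0.png")
    print(n,w(p,[0,0,0]))
    for t in("carton","carton_floor","bottle4","tray","block1","bin","jar","tape"):
        for d in viewer.mark_of(t,p):
            if d["conf"]>.25: X=w(p,d["position"]); print(t,round(d["conf"],2),X,px(p,X).round())
print(monitor.get_obs())
E
```

```text
pics
scene [1.284 0.285 0.72 ]
carton 0.91 [ 0.56  -0.323 -0.004] [259. 248.]
carton_floor 0.78 [ 0.561 -0.318  0.05 ] [258. 230.]
bottle4 0.8 [ 0.686 -0.618  0.026] [128. 228.]
tray 0.8 [ 0.558  0.273 -0.001] [515. 344.]
tray 0.7 [0.535 0.279 0.012] [522. 333.]
tray 0.69 [0.318 0.296 0.001] [552. 275.]
block1 0.89 [0.533 0.279 0.012] [523. 332.]
block1 0.79 [0.57  0.203 0.005] [477. 332.]
block1 0.59 [0.573 0.255 0.007] [504. 342.]
bin 0.93 [ 0.452 -0.038  0.   ] [387. 260.]
jar 0.61 [ 0.72   0.049 -0.001] [370. 355.]
tape 0.88 [0.319 0.293 0.001] [551. 274.]
top [ 0.354 -0.173  1.114]
carton 0.73 [ 0.563 -0.317  0.003] [379. 227.]
carton_floor 0.56 [ 0.559 -0.314  0.047] [381. 225.]
bottle4 0.85 [ 0.685 -0.62   0.018] [497. 181.]
bottle4 0.81 [ 0.58  -0.322  0.057] [384. 216.]
bottle4 0.73 [0.576 0.251 0.002] [163. 221.]
bottle4 0.69 [ 0.607 -0.262  0.062] [360. 205.]
bottle4 0.68 [ 0.561 -0.384  0.065] [410. 223.]
bottle4 0.65 [ 0.722  0.053 -0.001] [240. 169.]
bottle4 0.56 [ 0.55  -0.241  0.03 ] [351. 230.]
tray 0.9 [ 0.555  0.272 -0.003] [155. 229.]
block1 0.74 [0.527 0.277 0.007] [151. 239.]
block1 0.69 [0.567 0.205 0.009] [179. 224.]
block1 0.48 [0.573 0.247 0.003] [164. 222.]
bin 0.93 [ 0.453 -0.04  -0.001] [272. 268.]
jar 0.65 [0.721 0.052 0.002] [240. 168.]
tape 0.97 [ 0.324  0.289 -0.   ] [142. 318.]
{'time': 0.9, 'joint_positions': array([ 1.195,  0.342,  1.524, -0.   ,  1.275, -0.146]), 'qd': array([-0.002,  0.002, -0.001, -0.   ,  0.001, -0.001]), 'tau': array([  0.   , -43.112, -24.448,   0.072,   0.048,  -0.   ]), 'position': array([0.12 , 0.511, 0.227]), 'eef_rot': array([0.   , 0.115, 0.993, 0.   ]), 'wrist_force': array([ 1.06 , -1.237,  0.782]), 'moment': array([-0.029,  0.029, -0.045]), 'grip_force': 0.0, 'finger_gap': 0.09193919718103227}
```

View pics/scene0.png

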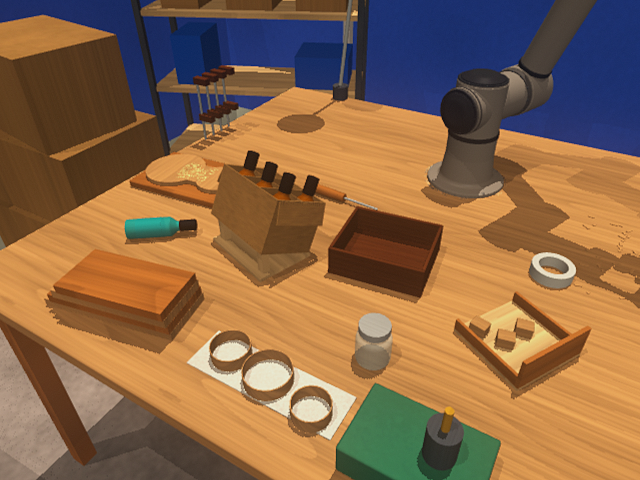

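View pics/top0.png

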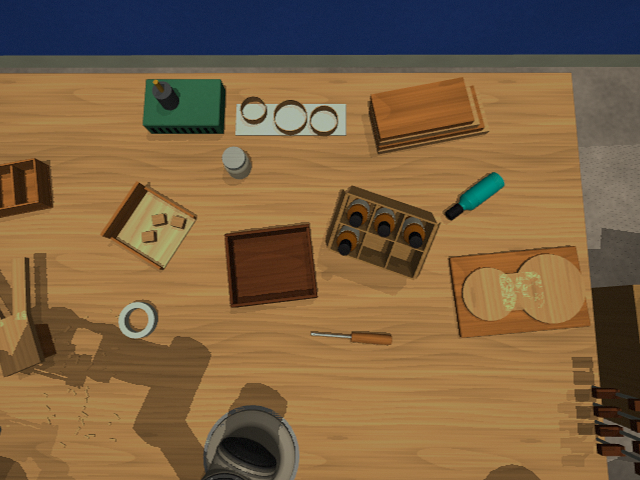

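The scene shows the tray around (520,345) with 3 blocks, the bin at (387,260), the carton at (260,235) with 4 caps, the jar at (373,342), the tape at (552,270), and the turquoise look-alike lying at (160,228). In the top view, the tray's tall back board runs (145,185)-(105,235) and the carton's bottles are at (357,212), (385,222), (413,232), (345,242). Next I'll enlarge the tray and carton to get their yaws.

```bash
python3 - <<'E'
import cv2,numpy as np
i=cv2.imread("pics/top0.png")
a=cv2.resize(i[175:280,90:210],None,fx=3.3,fy=3.3,interpolation=2); b=cv2.resize(i[175:280,320:445],None,fx=3.3,fy=3.3,interpolation=2)
c=cv2.resize(i[215:315,215:325],None,fx=2.4,fy=2.4,interpolation=2)
o=np.zeros((590,800,3),np.uint8); o[:a.shape[0],:a.shape[1]]=a; o[:b.shape[0],400:400+b.shape[1]]=b[:, :400]; o[350:590,:264]=c
cv2.imwrite("pics/crop1.png",o)
E
```

```text
(no output)
```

View pics/crop1.png

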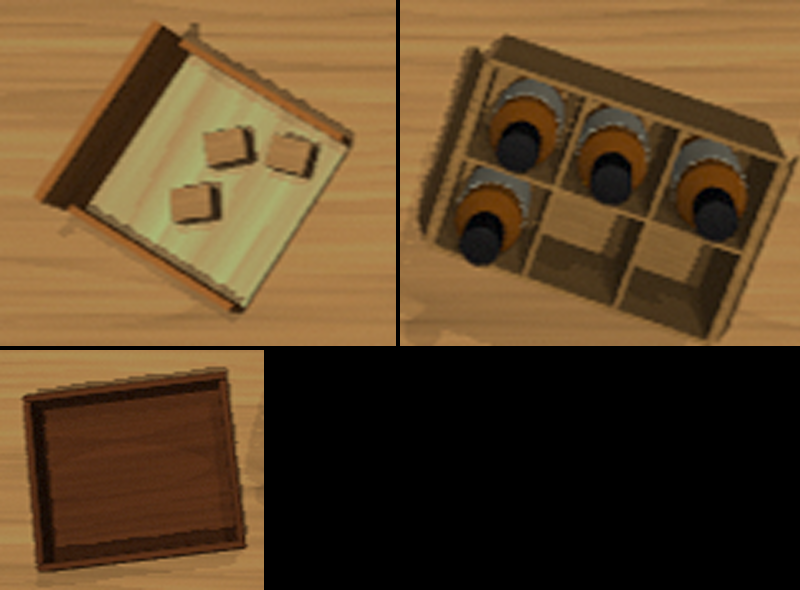

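The crop shows three blocks on the tray and its board top running (158,26)-(43,202). The carton holds upper bottles 4, 5, 6 and lower bottle 3, with caps at (717,213), (611,180), (518,147), (483,238). The bin's rim is clear.

```bash
cat >> h.py <<'E'
from scipy.spatial.transform import Rotation as Ro
import json
np.set_printoptions(precision=4,suppress=True)
def down(phi,tilt=0,about=None):
    p=np.array([np.cos(phi),np.sin(phi),0]); x=np.array([-p[1],p[0],0])
    R=np.c_[x,p,[0,0,-1.]]
    return Ro.from_matrix(R)*Ro.from_rotvec([tilt,0,0])   # tilt>0 about tool x
def cur():
    o=monitor.get_obs(); q=o["eef_rot"]; return np.array(o["position"]),Ro.from_quat([q[1],q[2],q[3],q[0]])
def plan(goals,start=None,sp=0.9):
    """goals: list of (pos,Rot,opening[,frac]); prints rows"""
    p,R=start or cur(); out=[]
    for g in goals:
        P,Q,op=g[:3]; f=g[3] if len(g)>3 else sp
        dr=(R.inv()*Q).as_rotvec()
        n=max(1,int(np.ceil(max(np.linalg.norm(P-p)/(.04*f),np.linalg.norm(dr)/(.08*f))-.02)))
        p0,R0=p,R
        for k in range(1,n+1):
            pt=p0+(P-p0)*k/n; Rt=R0*Ro.from_rotvec(dr*k/n)
            s=np.round(R.inv().apply(pt-p)/.04,2); t=np.round((R.inv()*Rt).as_rotvec()/.08,2)
            s=np.clip(s,-1,1); p=p+R.apply(s*.04); R=R*Ro.from_rotvec(t*.08); out.append([op]+[float(v)+0. for v in s]+[float(v)+0. for v in t])
        print("goal end",p.round(4),"rows",len(out))
    for i in range(0,len(out),12): print(json.dumps([[ [int(v) if v==int(v) else v for v in q] for q in out[i:i+12]]],separators=(",",":")))
    return p,R
E
python3 - <<'E'
from h import *
p=viewer.capture("top")
T=lambda u,v:(90+u/3.3,175+v/3.3); C=lambda u,v:(320+(u-400)/3.3,175+v/3.3); B=lambda u,v:(215+u/2.4,215+(v-350)/2.4)
a=ray(p,*T(158,26),.07);b=ray(p,*T(43,202),.07);c=ray(p,*T(350,143),.03);d=ray(p,*T(241,308),.03)
print("board",a,b,np.linalg.norm(a-b),"lip",c,d,np.linalg.norm(c-d)); v=a-b; print("yaw",np.degrees(np.arctan2(-v[0],v[1]))%180, np.degrees(np.arctan2(-(c-d)[0],(c-d)[1]))%180)
m=(a+b)/2; l=(c+d)/2; print("axis yaw",np.degrees(np.arctan2(*(m-l)[1::-1])), np.linalg.norm((m-l)[:2]),"mid",m,l)
for q in [(28,400),(224,372),(243,545),(40,568)]: print("bin rim",ray(p,*B(*q),.07))
for yaw in np.radians([-17,-19,-21,-23]):
  x=np.array([np.cos(yaw),np.sin(yaw),0]);y=np.array([-x[1],x[0],0]);z=np.array([0,0,1.])
  ax=-.422*x+.906*z; up=.906*x+.422*z
  f=np.array([.561,-.318,.049]); e=[]
  for (s,cy),q in zip([(.0255,-.066),(.0255,0),(.0255,.066),(-.0405,.066)],[(717,213),(611,180),(518,147),(483,238)]):
    e.append(px(p,f+s*up+cy*y+.148*ax)-C(*q))
  e=np.array(e); print(np.degrees(yaw),e.mean(0),(e-e.mean(0)).round(1).tolist())
  # walls top corners: up +-.068, y +-.101
  print([((px(p,f+s*up+cy*y+.12*ax)-[320,175])*3.3+[400,0]).round().tolist() for s in(.068,-.068) for cy in (-.101,.101)])
E
```

```text
board [0.6597 0.2954 0.07  ] [0.5234 0.3717 0.07  ] 0.1562396199676795 lip [0.5779 0.1556 0.03  ] [0.4488 0.2324 0.03  ] 0.1502764866713855
yaw 60.769696183258446 59.25928312853715
axis yaw 60.74244122215702 0.15996105220506987 mid [0.5915 0.3335 0.07  ] [0.5133 0.194  0.03  ]
bin rim [0.5263 0.0656 0.07  ]
bin rim [ 0.5566 -0.1344  0.07  ]
bin rim [ 0.3815 -0.1554  0.07  ]
bin rim [0.3569 0.0464 0.07  ]
-17.0 [ 1.4146 -0.3522] [[-1.6, -1.3], [0.8, -0.4], [-0.5, 0.7], [1.4, 1.0]]
[[786.0, 153.0], [492.0, 64.0], [717.0, 338.0], [435.0, 250.0]]
-19.0 [ 0.6664 -0.8645] [[-1.8, -0.0], [0.9, -0.1], [-0.0, -0.0], [0.9, 0.1]]
[[785.0, 158.0], [494.0, 60.0], [710.0, 341.0], [432.0, 244.0]]
-21.0 [-0.0635 -1.4013] [[-2.0, 1.3], [1.0, 0.3], [0.5, -0.7], [0.5, -0.9]]
[[784.0, 163.0], [496.0, 55.0], [703.0, 344.0], [428.0, 237.0]]
-23.0 [-0.7741 -1.962 ] [[-2.3, 2.6], [1.1, 0.6], [1.0, -1.3], [0.2, -1.9]]
[[783.0, 168.0], [499.0, 51.0], [696.0, 346.0], [425.0, 230.0]]
```

```bash
python3 - <<'E'
from h import *
Q=down(np.radians(60.5)); b=np.array([.5905,.3335,0])
plan([(b+[0,0,.2],Q,.5),(b+[0,0,.08],Q,.5),(b+[0,0,.033],Q,.5,.4)])
E
```

```text
goal end [0.5905 0.3337 0.1999] rows 14
goal end [0.5905 0.3337 0.0799] rows 18
goal end [0.5905 0.3337 0.0331] rows 21
[[[0.5,-0.89,-0.12,0.05,0,0,0.25],[0.5,-0.89,-0.1,0.05,0,0,0.26],[0.5,-0.9,-0.08,0.04,0,0,0.25],[0.5,-0.9,-0.06,0.05,0,0,0.26],[0.5,-0.89,-0.05,0.05,0,0,0.25],[0.5,-0.9,-0.02,0.05,0,0,0.26],[0.5,-0.9,-0.01,0.04,0,0,0.25],[0.5,-0.9,0.01,0.05,0,0,0.26],[0.5,-0.9,0.03,0.05,0,0,0.25],[0.5,-0.9,0.05,0.05,0,0,0.26],[0.5,-0.89,0.06,0.05,0,0,0.25],[0.5,-0.9,0.09,0.04,0,0,0.25]]]
[[[0.5,-0.89,0.1,0.05,0,0,0.26],[0.5,-0.89,0.12,0.05,0,0,0.25],[0.5,0,0,0.75,0,0,0],[0.5,0,0,0.75,0,0,0],[0.5,0,0,0.75,0,0,0],[0.5,0,0,0.75,0,0,0],[0.5,0,0,0.39,0,0,0],[0.5,0,0,0.39,0,0,0],[0.5,0,0,0.39,0,0,0]]]
```

>>> {"fn": "move_arm", "kwargs": {"motion": [[[0.5,-0.89,-0.12,0.05,0,0,0.25],[0.5,-0.89,-0.1,0.05,0,0,0.26],[0.5,-0.9,-0.08,0.04,0,0,0.25],[0.5,-0.9,-0.06,0.05,0,0,0.26],[0.5,-0.89,-0.05,0.05,0,0,0.25],[0.5,-0.9,-0.02,0.05,0,0,0.26],[0.5,-0.9,-0.01,0.04,0,0,0.25],[0.5,-0.9,0.01,0.05,0,0,0.26],[0.5,-0.9,0.03,0.05,0,0,0.25],[0.5,-0.9,0.05,0.05,0,0,0.26],[0.5,-0.89,0.06,0.05,0,0,0.25],[0.5,-0.9,0.09,0.04,0,0,0.25]]]}}

```text
time: 1.95
position: [0.5249, 0.3581, 0.2037]
eef_rot: [-0.0, 0.235, 0.972, 0.0]
wrist_force: [0.1, 0.9, 0.2]
finger_gap: 0.0457
grip_force: 0.0
```

>>> {"fn": "move_arm", "kwargs": {"motion": [[[0.5,-0.89,0.1,0.05,0,0,0.26],[0.5,-0.89,0.12,0.05,0,0,0.25],[0.5,0,0,0.75,0,0,0],[0.5,0,0,0.75,0,0,0],[0.5,0,0,0.75,0,0,0],[0.5,0,0,0.75,0,0,0],[0.5,0,0,0,0,0,0]]]}}

```text
time: 2.53
position: [0.5869, 0.3319, 0.0729]
eef_rot: [-0.005, 0.255, 0.967, -0.004]
wrist_force: [-1.3, -1.3, -1.8]
finger_gap: 0.0462
grip_force: 0.0
```

```bash
python3 - <<'E'
from h import *
p=viewer.capture("scene"); cv2.imwrite("pics/s1.png",cv2.resize(cv2.cvtColor(p["frame"],cv2.COLOR_RGB2BGR)[180:420,380:640],None,fx=2.3,fy=2.3))
pos,R=cur(); print(pos,R.as_matrix())
b=np.array([.5905,.3335,0]); plan([(b+[0,0,.033],down(np.radians(60.5)),.5,.4)])
E
```

```text
[0.5885 0.3327 0.0765] [[-0.8704  0.4923 -0.007 ]
 [ 0.4923  0.8704 -0.0029]
 [ 0.0047 -0.006  -1.    ]]
goal end [0.5906 0.3336 0.0329] rows 3
[[[0.5,-0.01,0.02,0.36,-0.02,-0.02,0],[0.5,-0.02,0.01,0.36,-0.03,-0.02,0],[0.5,-0.01,0.02,0.37,-0.02,-0.02,0]]]
```

View pics/s1.png

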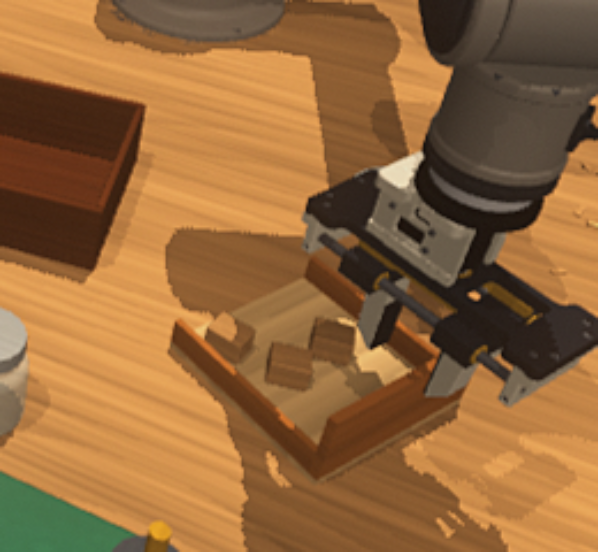

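The fingers straddle the board at crop (375,345)/(440,392), perhaps off its middle. I'll check by projection.

```bash
python3 - <<'E'
from h import *
p=viewer.capture("scene"); C=lambda X:((px(p,X)-[380,180])*2.3).round().tolist()
x=np.array([np.cos(np.radians(60.5)),np.sin(np.radians(60.5)),0]);y=np.array([-x[1],x[0],0]);m=np.array([.5915,.3335,.07])
print("tcp",C(cur()[0]),"board top mid",C(m),"ends",C(m+.08*y),C(m-.08*y),"lip",C(m-.156*x+.08*y-[0,0,.04]),C(m-.156*x-.08*y-[0,0,.04]))
for d in viewer.mark_of("tray",p)[:3]: print(d["conf"],w(p,d["position"]))
E
```

```text
tcp [409.0, 364.0] board top mid [405.0, 374.0] ends [475.0, 334.0] [328.0, 417.0] lip [307.0, 253.0] [169.0, 319.0]
0.63 [ 0.5592  0.2715 -0.0019]
```

The projection agrees: the gripper is centred on the board. Descending and gripping.

>>> {"fn": "move_arm", "kwargs": {"motion": [[[0.5,0,0.02,0.36,-0.02,-0.02,0],[0.5,0,0.02,0.36,-0.02,-0.02,0],[0.5,0,0,0.37,0,0,0],[0.5,0,0,0,0,0,0],[0,0,0,0,0,0,0],[0,0,0,0,0,0,0],[0,0,0,0,0,0,0],[0,0,0,0,0,0,0]]], "force": 60}}

```text
time: 3.35
position: [0.5922, 0.3355, 0.038]
eef_rot: [0.003, 0.254, 0.967, 0.002]
wrist_force: [-0.3, -0.3, -0.2]
finger_gap: 0.0234
grip_force: 0.0
```

```bash
python3 - <<'E'
from h import *
o=monitor.get_obs(); print(o["position"],o["finger_gap"],o["grip_force"],o["wrist_force"])
# bin: centre, yaw 5 deg-ish; tip yaw
bc=np.array([.4545,-.042,0]); yaw=np.radians(7)
p0,R0=cur()
Q1=down(np.radians(60.5)); up=np.array([p0[0],p0[1],.19])
x=np.array([np.cos(yaw),np.sin(yaw),0])
# tray offset: TCP at tray (0.076,0,0.033); lip at (-.08,0,0)
def tcp_for_lip(lip,yaw,tilt):
    # tilt: lip down; tray rotation
    Rt=Ro.from_euler('z',yaw)*Ro.from_euler('y',-tilt)
    return lip+Rt.apply([.156,0,p0[2]]),Rt
for s in(1,-1):
    print(s,down(yaw,s*.5).as_matrix()[:,2])
lip=bc+.04*x+[0,0,.14]
g=[]
g.append((up,Q1,0,.5))
P,_=tcp_for_lip(lip,yaw,0); g.append((P,down(yaw),0,.6))
plan(g)
E
```

```text
[0.5922 0.3355 0.038 ] 0.023380435460808896 0.0 [-0.3216 -0.2518 -0.1523]
1 [-0.4759 -0.0584 -0.8776]
-1 [ 0.4759  0.0584 -0.8776]
goal end [0.5922 0.3354 0.19  ] rows 8
goal end [ 0.649  -0.0181  0.1781] rows 28
[[[0,0,0,-0.47,0.01,0.01,0],[0,0,0,-0.48,0.01,0,0],[0,-0.01,0.01,-0.47,0.01,0.01,0],[0,0,0,-0.48,0,0.01,0],[0,0,0,-0.47,0.01,0.01,0],[0,0,0,-0.48,0.01,0,0],[0,0,0,-0.47,0.01,0.01,0],[0,0,0,-0.48,0.01,0.01,0],[0,-0.28,-0.35,0.02,0,0,0.58],[0,-0.29,-0.34,0.01,0,0,0.59],[0,-0.32,-0.32,0.02,0,0,0.58],[0,-0.32,-0.31,0.01,0,0,0.59]]]
[[[0,-0.34,-0.29,0.02,0,0,0.58],[0,-0.35,-0.27,0.01,0,0,0.58],[0,-0.37,-0.26,0.02,0,0,0.59],[0,-0.38,-0.24,0.01,0,0,0.58],[0,-0.38,-0.23,0.02,0,0,0.58],[0,-0.4,-0.2,0.01,0,0,0.59],[0,-0.41,-0.19,0.02,0,0,0.58],[0,-0.41,-0.17,0.01,0,0,0.59],[0,-0.42,-0.14,0.02,0,0,0.58],[0,-0.43,-0.13,0.01,0,0,0.58],[0,-0.44,-0.11,0.02,0,0,0.59],[0,-0.44,-0.09,0.01,0,0,0.58]]]
[[[0,-0.44,-0.06,0.02,0,0,0.58],[0,-0.45,-0.05,0.01,0,0,0.59],[0,-0.44,-0.02,0.02,0,0,0.58],[0,-0.45,-0.01,0.01,0,0,0.59]]]
```

>>> {"fn": "move_arm", "kwargs": {"motion": [[[0.5,0,0,0.12,0,0,0],[0.4,0,0,0,0,0,0],[0,0,0,0,0,0,0],[0,0,0,0,0,0,0],[0,0,0,0,0,0,0],[0,0,0,0,0,0,0],[0,0,0,0,0,0,0],[0,0,0,0,0,0,0],[0,0,0,0,0,0,0],[0,0,0,-0.3,0,0,0],[0,0,0,-0.4,0,0,0],[0,0,0,-0.4,0,0,0]]], "force": 60}}

```text
time: 4.35
position: [0.5909, 0.3348, 0.0758]
eef_rot: [0.001, 0.254, 0.967, 0.001]
wrist_force: [0.9, -0.6, -1.6]
finger_gap: 0.0078
grip_force: 60.0
```

```bash
cat > q.py <<'E'
from h import *
bc=np.array([.4545,-.042,0]); yaw=np.radians(7); x=np.array([np.cos(yaw),np.sin(yaw),0])
H=.033
def tcp_for_lip(lip,yaw,tilt):
    Rt=Ro.from_euler('z',yaw)*Ro.from_euler('y',-tilt)
    return lip+Rt.apply([.156,0,H])
lip=bc+.04*x+[0,0,.14]
E
python3 - <<'E'
from q import *
p0,R0=cur(); print(p0,monitor.get_obs()["finger_gap"],monitor.get_obs()["grip_force"])
plan([(np.array([p0[0],p0[1],.19]),down(np.radians(60.5)),0,.5),(tcp_for_lip(lip,yaw,0),down(yaw),0,.6)])
E
```

```text
[0.5909 0.3348 0.0758] 0.007814965058653436 59.98651921749115
goal end [0.5907 0.3347 0.1898] rows 6
goal end [ 0.649  -0.0182  0.1731] rows 26
[[[0,0,0,-0.48,0,0,0],[0,0,0,-0.47,0.01,0.01,0],[0,0,0,-0.48,0,0,0],[0,0,0,-0.47,0.01,0.01,0],[0,0,0,-0.48,0,0,0],[0,0,0,-0.47,0.01,0.01,0],[0,-0.28,-0.35,0.02,0,0,0.58],[0,-0.3,-0.33,0.02,0,0,0.59],[0,-0.31,-0.32,0.02,0,0,0.58],[0,-0.33,-0.31,0.02,0,0,0.59],[0,-0.34,-0.29,0.03,0,0,0.58],[0,-0.35,-0.27,0.02,0,0,0.58]]]
[[[0,-0.37,-0.26,0.02,0,0,0.59],[0,-0.37,-0.24,0.02,0,0,0.58],[0,-0.39,-0.22,0.02,0,0,0.58],[0,-0.4,-0.2,0.02,0,0,0.59],[0,-0.41,-0.19,0.02,0,0,0.58],[0,-0.41,-0.16,0.02,0,0,0.59],[0,-0.42,-0.15,0.02,0,0,0.58],[0,-0.43,-0.12,0.03,0,0,0.58],[0,-0.44,-0.11,0.02,0,0,0.59],[0,-0.44,-0.09,0.02,0,0,0.58],[0,-0.44,-0.06,0.02,0,0,0.58],[0,-0.44,-0.04,0.02,0,0,0.59]]]
[[[0,-0.45,-0.03,0.02,0,0,0.58],[0,-0.45,0,0.02,0,0,0.59]]]
```

>>> {"fn": "move_arm", "kwargs": {"motion": [[[0,0,0,-0.48,0,0,0],[0,0,0,-0.47,0,0,0],[0,0,0,-0.48,0,0,0],[0,0,0,-0.47,0,0,0],[0,0,0,-0.48,0,0,0],[0,0,0,-0.47,0,0,0],[0,-0.28,-0.35,0.02,0,0,0.58],[0,-0.3,-0.33,0.02,0,0,0.59],[0,-0.31,-0.32,0.02,0,0,0.58],[0,-0.33,-0.31,0.02,0,0,0.59],[0,-0.34,-0.29,0.03,0,0,0.58],[0,-0.35,-0.27,0.02,0,0,0.58]]]}}

```text
time: 5.35
position: [0.6083, 0.2281, 0.1846]
eef_rot: [0.002, 0.388, 0.922, 0.001]
wrist_force: [0.2, -1.2, -3.4]
finger_gap: 0.008
grip_force: 60.0
```

>>> {"fn": "move_arm", "kwargs": {"motion": [[[0,-0.37,-0.26,0.02,0,0,0.59],[0,-0.37,-0.24,0.02,0,0,0.58],[0,-0.39,-0.22,0.02,0,0,0.58],[0,-0.4,-0.2,0.02,0,0,0.59],[0,-0.41,-0.19,0.02,0,0,0.58],[0,-0.41,-0.16,0.02,0,0,0.59],[0,-0.42,-0.15,0.02,0,0,0.58],[0,-0.43,-0.12,0.03,0,0,0.58],[0,-0.44,-0.11,0.02,0,0,0.59],[0,-0.44,-0.09,0.02,0,0,0.58],[0,-0.44,-0.06,0.02,0,0,0.58],[0,-0.44,-0.04,0.02,0,0,0.59]]]}}

```text
time: 6.35
position: [0.6434, 0.0165, 0.1746]
eef_rot: [0.001, 0.628, 0.778, 0.002]
wrist_force: [-0.4, 0.2, -3.6]
finger_gap: 0.0076
grip_force: 60.0
```

>>> {"fn": "move_arm", "kwargs": {"motion": [[[0,-0.45,-0.03,0.02,0,0,0.58],[0,-0.45,0,0.02,0,0,0.59],[0,0,0,0,0,0,0],[0,0,0,0,0,0,0]]]}}

```text
time: 6.68
position: [0.6491, -0.0189, 0.1727]
eef_rot: [0.001, 0.663, 0.748, 0.002]
wrist_force: [-0.3, 0.2, -2.6]
finger_gap: 0.0077
grip_force: 60.0
```

```bash
python3 - <<'E'
from q import *
p=viewer.capture("scene"); save(p,"s2.png"); t=viewer.capture("top")
for pc in(p,t):
  for n in("tray","bin","block1"):
    for d in viewer.mark_of(n,pc)[:4]: print(n,round(d["conf"],2),w(pc,d["position"]))
print(cur()[0])
lip=bc+.03*x+[0,0,.105]
plan([(tcp_for_lip(lip+[0,0,.03],yaw,.35),down(yaw,-.35),0,.5),(tcp_for_lip(lip,yaw,.75),down(yaw,-.75),0,.5)])
E
```

```text
tray 0.56 [ 0.578  -0.0284  0.1391]
bin 0.81 [ 0.4557 -0.0394  0.0032]
block1 0.54 [ 0.5741 -0.0037  0.1501]
tray 0.75 [ 0.5731 -0.0273  0.1362]
bin 0.79 [ 0.4569 -0.0374  0.0012]
block1 0.68 [ 0.5362 -0.0766  0.1438]
block1 0.53 [ 0.5657 -0.0014  0.1471]
block1 0.43 [ 0.5834 -0.0522  0.1459]
[ 0.6491 -0.0173  0.1727]
goal end [ 0.6184 -0.022   0.2194] rows 9
goal end [ 0.5752 -0.0272  0.2354] rows 19
[[[0,0,-0.09,-0.13,-0.48,0,0],[0,0,-0.08,-0.13,-0.48,0,0],[0,-0.01,-0.07,-0.14,-0.48,0,0],[0,0,-0.07,-0.14,-0.48,-0.01,0],[0,0,-0.06,-0.14,-0.48,0,0],[0,0,-0.06,-0.15,-0.48,0,0],[0,0,-0.06,-0.14,-0.48,0,0.01],[0,-0.01,-0.04,-0.15,-0.48,0,0],[0,0,-0.05,-0.15,-0.48,0,0],[0,0,-0.09,-0.08,-0.5,0,0],[0,0,-0.08,-0.07,-0.5,0,0],[0,0,-0.09,-0.09,-0.5,0,0]]]
[[[0,0,-0.07,-0.08,-0.5,0,0],[0,0,-0.08,-0.09,-0.5,0,0],[0,0,-0.07,-0.09,-0.5,0,0],[0,0,-0.07,-0.09,-0.5,0,0],[0,0,-0.06,-0.1,-0.5,0,0],[0,0,-0.06,-0.1,-0.5,0,0],[0,0,-0.06,-0.1,-0.5,0,0]]]
```

View pics/s2.png

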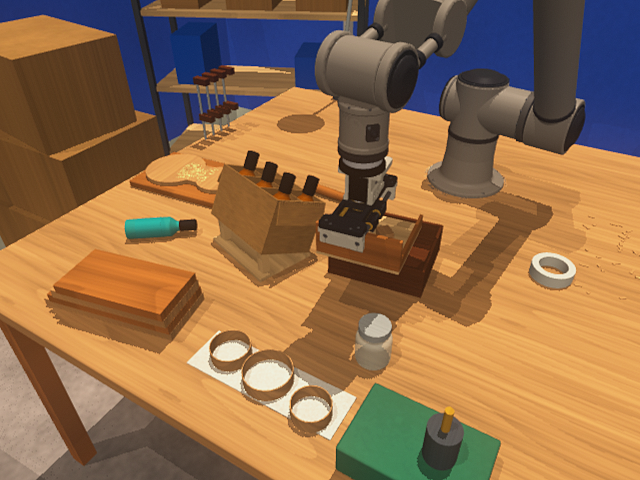

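The tray is level over the bin's far half at (380,245), with the blocks still on it. Tipping.

>>> {"fn": "move_arm", "kwargs": {"motion": [[[0,0,-0.09,-0.13,-0.48,0,0],[0,0,-0.08,-0.13,-0.48,0,0],[0,0,-0.07,-0.14,-0.48,0,0],[0,0,-0.07,-0.14,-0.48,0,0],[0,0,-0.06,-0.14,-0.48,0,0],[0,0,-0.06,-0.15,-0.48,0,0],[0,0,-0.06,-0.14,-0.48,0,0],[0,0,-0.04,-0.15,-0.48,0,0],[0,0,-0.05,-0.15,-0.48,0,0],[0,0,-0.09,-0.08,-0.5,0,0],[0,0,-0.08,-0.07,-0.5,0,0],[0,0,-0.09,-0.09,-0.5,0,0]]]}}

```text
time: 8.08
position: [0.6047, -0.0231, 0.2245]
eef_rot: [0.155, 0.644, 0.728, 0.175]
wrist_force: [0.6, -0.3, -3.6]
finger_gap: 0.0078
grip_force: 60.0
```

>>> {"fn": "move_arm", "kwargs": {"motion": [[[0,0,-0.07,-0.08,-0.5,0,0],[0,0,-0.08,-0.09,-0.5,0,0],[0,0,-0.07,-0.09,-0.5,0,0],[0,0,-0.07,-0.09,-0.5,0,0],[0,0,-0.06,-0.1,-0.5,0,0],[0,0,-0.06,-0.1,-0.5,0,0],[0,0,-0.06,-0.1,-0.5,0,0],[0,0,0,0,0,0,0],[0,0,0,0,0,0,0],[0,0,0,0,0,0,0]]]}}

```text
time: 8.92
position: [0.5756, -0.0271, 0.2358]
eef_rot: [0.243, 0.617, 0.697, 0.274]
wrist_force: [0.7, 0.4, -3.0]
finger_gap: 0.0079
grip_force: 60.0
```

```bash
python3 - <<'E'
from q import *
t=viewer.capture("top"); s=viewer.capture("scene")
A=cv2.resize(t["frame"][190:330,190:340],None,fx=2.6,fy=2.6); B=cv2.resize(s["frame"][180:320,300:450],None,fx=2.6,fy=2.6)
cv2.imwrite("pics/c2.png",cv2.cvtColor(np.hstack([A,B]),cv2.COLOR_RGB2BGR))
for pc in(s,t):
  for n in("tray","bin","block1"):
    for d in viewer.mark_of(n,pc)[:4]: print(n,round(d["conf"],2),w(pc,d["position"]))
print(cur()[0])
E
```

```text
tray 0.95 [ 0.5455 -0.0318  0.1591]
bin 0.7 [ 0.4558 -0.0405  0.0015]
block1 0.73 [ 0.4174 -0.0567  0.0228]
block1 0.62 [ 0.4408 -0.112   0.0235]
block1 0.46 [ 0.4179 -0.0275  0.027 ]
tray 0.68 [ 0.5412 -0.0315  0.1609]
tray 0.65 [ 0.4556 -0.0403 -0.003 ]
bin 0.93 [ 0.456  -0.0378  0.0006]
block1 0.71 [ 0.5498 -0.2467  0.0331]
block1 0.46 [ 0.4198 -0.0614  0.0205]
block1 0.42 [ 0.438  -0.1107  0.0236]
[ 0.5753 -0.027   0.2353]
```

View pics/c2.png

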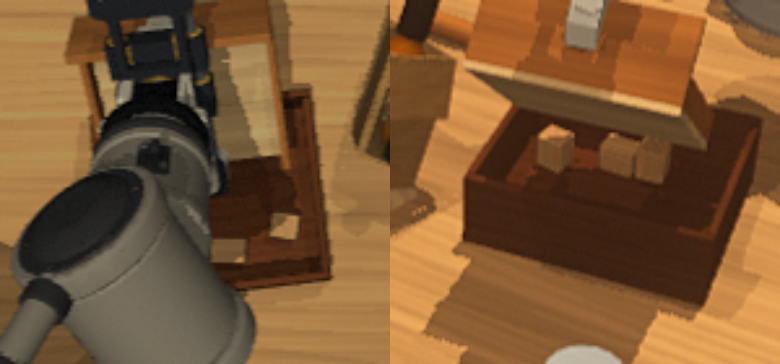

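All three blocks are in the bin, at crop (555,150), (615,153), (655,160). Next I'll level the tray and set it down near its old place, lip towards the robot.

```bash
python3 - <<'E'
from q import *
y2=np.radians(25); c=np.array([.54,.24,0]); xx=np.array([np.cos(y2),np.sin(y2),0]); b=c+.076*xx
print(b)
plan([(np.array([.62,-.02,.25]),down(yaw,0),0,.75),(b+[0,0,.15],down(y2),0,.9),(b+[0,0,.06],down(y2),0,.5),(b+[0,0,.036],down(y2),0,.2)])
E
```

```text
[0.6089 0.2721 0.    ]
goal end [ 0.6201 -0.0199  0.2501] rows 13
goal end [0.6089 0.2723 0.1501] rows 22
goal end [0.6089 0.2723 0.0601] rows 27
goal end [0.6089 0.2723 0.0361] rows 30
[[[0,0,0.08,0.04,0.72,0,0],[0,0.01,0.09,0.03,0.72,0,0],[0,0,0.08,0.03,0.72,0,0],[0,0,0.09,0.02,0.72,0,0],[0,0,0.09,0.02,0.73,0,0],[0,0.01,0.09,0.02,0.72,0,0],[0,0,0.09,0,0.72,0,0],[0,0,0.1,0.01,0.72,-0.01,0],[0,0.01,0.09,-0.01,0.72,0,0],[0,0,0.09,0,0.72,0,0],[0,0,0.09,-0.02,0.72,0,0],[0,0.01,0.09,-0.01,0.72,0,0]]]
[[[0,0,0.09,-0.03,0.72,0,0],[0,0.81,0.07,0.28,0,0,-0.44],[0,0.81,0.09,0.28,0,0,-0.43],[0,0.8,0.13,0.27,0,0,-0.44],[0,0.8,0.15,0.28,0,0,-0.44],[0,0.79,0.18,0.28,0,0,-0.43],[0,0.78,0.2,0.28,0,0,-0.44],[0,0.78,0.24,0.28,0,0,-0.44],[0,0.77,0.26,0.28,0,0,-0.43],[0,0.76,0.29,0.27,0,0,-0.44],[0,0,0,0.45,0,0,0],[0,0,0,0.45,0,0,0]]]
[[[0,0,0,0.45,0,0,0],[0,0,0,0.45,0,0,0],[0,0,0,0.45,0,0,0],[0,0,0,0.2,0,0,0],[0,0,0,0.2,0,0,0],[0,0,0,0.2,0,0,0]]]
```

>>> {"fn": "move_arm", "kwargs": {"motion": [[[0,0,0.08,0.04,0.72,0,0],[0,0.01,0.09,0.03,0.72,0,0],[0,0,0.08,0.03,0.72,0,0],[0,0,0.09,0.02,0.72,0,0],[0,0,0.09,0.02,0.73,0,0],[0,0.01,0.09,0.02,0.72,0,0],[0,0,0.09,0,0.72,0,0],[0,0,0.1,0.01,0.72,0,0],[0,0.01,0.09,-0.01,0.72,0,0],[0,0,0.09,0,0.72,0,0],[0,0,0.09,-0.02,0.72,0,0],[0,0.01,0.09,-0.01,0.72,0,0]]]}}

```text
time: 10.32
position: [0.6163, -0.02, 0.2493]
eef_rot: [0.021, 0.662, 0.749, 0.025]
wrist_force: [0.8, -0.2, -1.7]
finger_gap: 0.0075
grip_force: 60.0
```

>>> {"fn": "move_arm", "kwargs": {"motion": [[[0,0,0.09,-0.03,0.72,0,0],[0,0.81,0.07,0.28,0,0,-0.44],[0,0.81,0.09,0.28,0,0,-0.43],[0,0.8,0.13,0.27,0,0,-0.44],[0,0.8,0.15,0.28,0,0,-0.44],[0,0.79,0.18,0.28,0,0,-0.43],[0,0.78,0.2,0.28,0,0,-0.44],[0,0.78,0.24,0.28,0,0,-0.44],[0,0.77,0.26,0.28,0,0,-0.43],[0,0.76,0.29,0.27,0,0,-0.44],[0,0,0,0.45,0,0,0],[0,0,0,0.45,0,0,0]]]}}

```text
time: 11.32
position: [0.609, 0.2758, 0.1145]
eef_rot: [0.004, 0.535, 0.845, 0.005]
wrist_force: [-0.7, -1.7, -1.3]
finger_gap: 0.0077
grip_force: 60.0
```

>>> {"fn": "move_arm", "kwargs": {"motion": [[[0,0,0,0.45,0,0,0],[0,0,0,0.45,0,0,0],[0,0,0,0.45,0,0,0],[0,0,0,0.2,0,0,0],[0,0,0,0.2,0,0,0],[0,0,0,0,0,0,0],[0,0,0,0,0,0,0]]]}}

```text
time: 11.9
position: [0.6102, 0.2734, 0.0456]
eef_rot: [0.004, 0.537, 0.844, 0.004]
wrist_force: [0.5, -0.3, -2.0]
finger_gap: 0.0076
grip_force: 60.0
```

```bash
python3 - <<'E'
from q import *
s=viewer.capture("scene"); B=cv2.resize(s["frame"][200:400,420:620],None,fx=2.5,fy=2.5); cv2.imwrite("pics/c3.png",cv2.cvtColor(B,cv2.COLOR_RGB2BGR))
p,R=cur(); print(p,R.as_matrix()[:,2],[ (d["conf"],w(s,d["position"])) for d in viewer.mark_of("tray",s)[:2]])
E
```

```text
[0.6105 0.2735 0.0462] [ 0.0118  0.0037 -0.9999] [(0.64, array([0.5482, 0.2374, 0.0137]))]
```

View pics/c3.png

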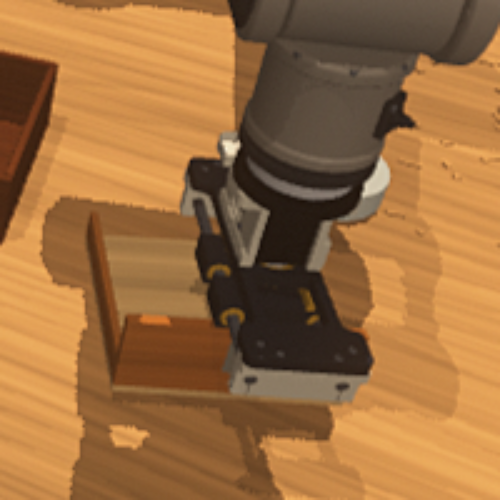

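The tray hovers about 10 mm up at crop (220,330), free of everything. Lowering gently to contact, then opening.

>>> {"fn": "move_arm", "kwargs": {"motion": [[[0,0,0,0.1,0.15,0,0],[0,0,0,0.1,0,0,0],[0,0,0,0.08,0,0,0],[0,0,0,0,0,0,0]]]}}

```text
time: 12.33
position: [0.6094, 0.2731, 0.0331]
eef_rot: [-0.0, 0.537, 0.844, -0.002]
wrist_force: [0.2, -1.3, -1.5]
finger_gap: 0.0083
grip_force: 60.0
```

>>> {"fn": "move_arm", "kwargs": {"motion": [[[0,0,0,0.02,0,0,0],[0,0,0,0,0,0,0],[0.4,0,0,0,0,0,0],[0.4,0,0,0,0,0,0],[0.4,0,0,0,0,0,0],[0.4,0,0,0,0,0,0],[0.4,0,0,0,0,0,0],[0.4,0,0,-0.3,0,0,0],[0.4,0,0,-0.5,0,0,0],[0.4,0,0,-0.9,0,0,0],[0.4,0,0,-0.9,0,0,0],[0.4,0,0,-0.9,0,0,0]]]}}

```text
time: 13.33
position: [0.6097, 0.2735, 0.1757]
eef_rot: [0.0, 0.537, 0.844, -0.001]
wrist_force: [0.4, 0.6, -0.3]
finger_gap: 0.0366
grip_force: 0.0
```

```bash
cat > b.py <<'E'
from h import *
cy_=np.radians(-18.7); CX=np.array([np.cos(cy_),np.sin(cy_),0]);CY=np.array([-CX[1],CX[0],0]);Z=np.array([0,0,1.])
AX=-.4226*CX+.9063*Z; UP=.9063*CX+.4226*Z; F=np.array([.560,-.317,.049])
TQ=down(cy_,-.4363)
L=.128
def bot(n): return F+(.0255 if n>3 else -.0405)*UP+((n-1)%3-1)*.066*CY
def tcp(n,h=0): return bot(n)+(L+h)*AX
E
python3 - <<'E'
from b import *
print(TQ.as_matrix()[:,2],-AX)
t=viewer.capture("top");s=viewer.capture("scene"); save(t,"t3.png")
for pc in(t,s):
  for d in viewer.mark_of("tray",pc)[:2]: print(d["conf"],w(pc,d["position"]))
# fit check of caps in scene view
for n in(3,4,5,6): print(n,px(s,bot(n)+.165*AX).round(),px(s,bot(n)+.125*AX).round(), px(t,bot(n)+.148*AX).round())
plan([(np.array([.56,.1,.33]),down(0),.5),(tcp(3,.12),TQ,.5)])
cv2.imwrite("pics/c4.png",cv2.cvtColor(np.hstack([cv2.resize(s["frame"][140:220,225:335],None,fx=3.6,fy=3.6),cv2.resize(t["frame"][175:255,100:210],None,fx=3.6,fy=3.6)]),cv2.COLOR_RGB2BGR))
E
```

```text
[ 0.4003 -0.1355 -0.9063] [ 0.4003 -0.1355 -0.9063]
0.84 [ 0.5416  0.2434 -0.    ]
0.76 [ 0.5462  0.2379 -0.0022]
0.73 [ 0.4149 -0.0296  0.0285]
3 [311. 176.] [306. 193.] [346. 247.]
4 [253. 152.] [249. 169.] [415. 239.]
5 [271. 163.] [265. 180.] [385. 229.]
6 [289. 174.] [284. 192.] [356. 219.]
goal end [0.5602 0.1    0.33  ] rows 7
goal end [ 0.4471 -0.2091  0.2566] rows 17
[[[0.5,-0.49,-0.43,-0.55,0,0,0.78],[0.5,-0.51,-0.39,-0.55,0.01,0,0.78],[0.5,-0.53,-0.36,-0.55,0,0.01,0.78],[0.5,-0.56,-0.33,-0.56,0.01,0,0.79],[0.5,-0.58,-0.29,-0.55,0,0,0.78],[0.5,-0.59,-0.26,-0.55,0.01,0,0.78],[0.5,-0.61,-0.21,-0.55,0,0.01,0.78],[0.5,-0.77,-0.28,0.18,-0.54,-0.09,0.4],[0.5,-0.78,-0.27,0.18,-0.54,-0.09,0.4],[0.5,-0.79,-0.25,0.17,-0.54,-0.09,0.4],[0.5,-0.79,-0.23,0.17,-0.54,-0.09,0.41],[0.5,-0.8,-0.21,0.16,-0.54,-0.09,0.4]]]
[[[0.5,-0.81,-0.19,0.16,-0.54,-0.09,0.4],[0.5,-0.81,-0.17,0.16,-0.54,-0.09,0.4],[0.5,-0.81,-0.16,0.16,-0.54,-0.09,0.4],[0.5,-0.82,-0.13,0.15,-0.54,-0.09,0.4],[0.5,-0.82,-0.12,0.16,-0.54,-0.08,0.41]]]
```

View pics/c4.png

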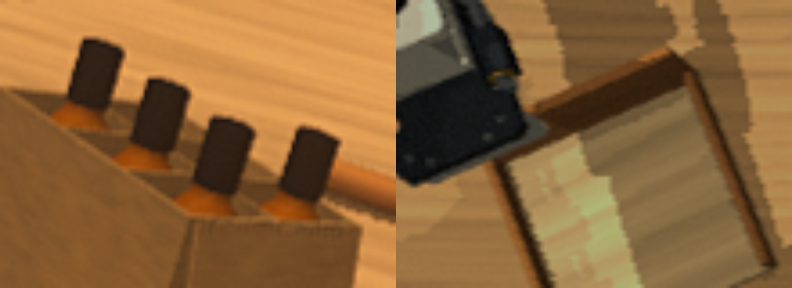

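Cap tops at crop (102,42), (168,83), (236,120), (320,130) match the projected model within about 2 px. The tray lies empty and flat. Going to bottle 3.

>>> {"fn": "move_arm", "kwargs": {"motion": [[[0.5,-0.49,-0.43,-0.55,0,0,0.78],[0.5,-0.51,-0.39,-0.55,0,0,0.78],[0.5,-0.53,-0.36,-0.55,0,0,0.78],[0.5,-0.56,-0.33,-0.56,0,0,0.79],[0.5,-0.58,-0.29,-0.55,0,0,0.78],[0.5,-0.59,-0.26,-0.55,0,0,0.78],[0.5,-0.61,-0.21,-0.55,0,0,0.78],[0.5,-0.77,-0.28,0.18,-0.54,-0.09,0.4],[0.5,-0.78,-0.27,0.18,-0.54,-0.09,0.4],[0.5,-0.79,-0.25,0.17,-0.54,-0.09,0.4],[0.5,-0.79,-0.23,0.17,-0.54,-0.09,0.41],[0.5,-0.8,-0.21,0.16,-0.54,-0.09,0.4]]]}}

```text
time: 14.53
position: [0.5018, -0.0556, 0.2902]
eef_rot: [0.089, 0.758, 0.644, 0.062]
wrist_force: [0.3, -0.3, 0.1]
finger_gap: 0.0461
grip_force: 0.0
```

>>> {"fn": "move_arm", "kwargs": {"motion": [[[0.5,-0.81,-0.19,0.16,-0.54,-0.09,0.4],[0.5,-0.81,-0.17,0.16,-0.54,-0.09,0.4],[0.5,-0.81,-0.16,0.16,-0.54,-0.09,0.4],[0.5,-0.82,-0.13,0.15,-0.54,-0.09,0.4],[0.5,-0.82,-0.12,0.16,-0.54,-0.08,0.41],[0.5,0,0,0,0,0,0],[0.5,0,0,0,0,0,0]]]}}

```text
time: 15.12
position: [0.445, -0.2103, 0.2537]
eef_rot: [0.175, 0.795, 0.567, 0.124]
wrist_force: [-0.6, 0.2, 0.6]
finger_gap: 0.0458
grip_force: 0.0
```

```bash
python3 - <<'E'
from b import *
o=monitor.get_obs(); print(o["position"],tcp(3,.12),o["joint_positions"],(TQ.inv()*cur()[1]).as_rotvec())
plan([(tcp(3,.05)+.003*CY,TQ,.5,.8),(tcp(3)+.003*CY,TQ,.5,.4)])
E
```

```text
[ 0.445  -0.2103  0.2537] [ 0.4471 -0.2091  0.2566] [-0.6958  0.035   1.9226  0.212   0.7881 -0.4845] [ 0.0039 -0.0023  0.004 ]
goal end [ 0.476  -0.2158  0.1932] rows 3
goal end [ 0.496  -0.2226  0.1479] rows 7
[[[0.5,0.04,0.02,0.57,-0.02,0.01,-0.02],[0.5,0.04,0.03,0.56,-0.01,0.01,-0.01],[0.5,0.04,0.02,0.57,-0.02,0.01,-0.02],[0.5,0,0,0.31,0,0,0],[0.5,0,0,0.32,0,0,0],[0.5,0,0,0.31,0,0,0],[0.5,0,0,0.31,0,0,0]]]
```

>>> {"fn": "move_arm", "kwargs": {"motion": [[[0.5,0.04,0.02,0.57,-0.02,0.01,-0.02],[0.5,0.04,0.03,0.56,0,0.01,-0.01],[0.5,0.04,0.02,0.57,-0.02,0.01,-0.02],[0.5,0,0,0.31,0,0,0],[0.5,0,0,0.32,0,0,0],[0.5,0,0,0.31,0,0,0],[0.5,0,0,0.31,0,0,0],[0.5,0,0,0,0,0,0],[0.2,0,0,0,0,0,0],[0.2,0,0,0,0,0,0],[0.2,0,0,0,0,0,0],[0.2,0,0,0,0,0,0]]], "force": 30}}

```text
time: 16.12
position: [0.4981, -0.2213, 0.1502]
eef_rot: [0.177, 0.792, 0.571, 0.127]
wrist_force: [0.7, 0.2, -2.8]
finger_gap: 0.0277
grip_force: 29.9
```

```bash
cat >> b.py <<'E'
TY=np.radians(25); TC=np.array([.542,.241,0]); TX=np.array([np.cos(TY),np.sin(TY),0]); TYv=np.array([-TX[1],TX[0],0])
SL={3:(.030,.034),6:(.030,-.034),5:(-.038,.034),4:(-.038,-.034)}
def slot(n,h=0): return TC+SL[n][0]*TX+SL[n][1]*TYv+np.array([0,0,.006+L+h])
def carry(n):
    P,R=cur(); print(monitor.get_obs()["finger_gap"],monitor.get_obs()["grip_force"])
    a=P+.14*AX; b=a+[0,0,.09]
    plan([(a,TQ,0,.6),(b,TQ,0,.7),(slot(n,.14),down(TY),0,.8),(slot(n,.03),down(TY),0,.6)])
E
python3 -c "
from b import *; carry(3)"
```

```text
0.027727187041797965 29.922565519809723
goal end [ 0.4422 -0.2024  0.2772] rows 6
goal end [ 0.4421 -0.2024  0.3672] rows 10
goal end [0.5547 0.2846 0.2741] rows 26
goal end [0.5548 0.2847 0.1641] rows 31
[[[0,0,0,-0.58,0.01,0,0.01],[0,0,0,-0.59,0,0,0.01],[0,0,0,-0.58,0.01,0,0.01],[0,0,0.01,-0.58,0.01,-0.01,0.01],[0,0,0,-0.59,0,0,0.01],[0,0,0,-0.58,0.01,0,0.01],[0,0,0.24,-0.51,0,0,0],[0,0,0.23,-0.51,0,0,0],[0,0,0.24,-0.51,0,0,0],[0,0,0.24,-0.51,0,0,0],[0,0.78,-0.13,0.1,0.32,0.13,-0.59],[0,0.78,-0.09,0.11,0.33,0.13,-0.58]]]
[[[0,0.78,-0.06,0.12,0.32,0.13,-0.59],[0,0.79,-0.01,0.13,0.33,0.13,-0.58],[0,0.78,0.03,0.14,0.32,0.13,-0.59],[0,0.78,0.07,0.14,0.32,0.13,-0.59],[0,0.77,0.11,0.15,0.33,0.13,-0.58],[0,0.76,0.14,0.16,0.32,0.13,-0.59],[0,0.76,0.19,0.15,0.33,0.13,-0.58],[0,0.74,0.23,0.16,0.32,0.13,-0.59],[0,0.73,0.27,0.17,0.32,0.13,-0.59],[0,0.72,0.3,0.16,0.33,0.13,-0.58],[0,0.7,0.34,0.16,0.32,0.13,-0.59],[0,0.68,0.38,0.16,0.33,0.13,-0.58]]]
[[[0,0.66,0.41,0.15,0.32,0.13,-0.59],[0,0.64,0.45,0.15,0.32,0.13,-0.58],[0,0,0,0.55,0,0,0],[0,0,0,0.55,0,0,0],[0,0,0,0.55,0,0,0],[0,0,0,0.55,0,0,0],[0,0,0,0.55,0,0,0]]]
```

>>> {"fn": "move_arm", "kwargs": {"motion": [[[0,0,0,-0.58,0,0,0],[0,0,0,-0.59,0,0,0],[0,0,0,-0.58,0,0,0],[0,0,0.01,-0.58,0,0,0],[0,0,0,-0.59,0,0,0],[0,0,0,-0.58,0,0,0],[0,0,0.24,-0.51,0,0,0],[0,0,0.23,-0.51,0,0,0],[0,0,0.24,-0.51,0,0,0],[0,0,0.24,-0.51,0,0,0],[0,0.78,-0.13,0.1,0.32,0.13,-0.59],[0,0.78,-0.09,0.11,0.33,0.13,-0.58]]]}}

```text
time: 17.12
position: [0.4555, -0.1423, 0.3568]
eef_rot: [0.158, 0.768, 0.611, 0.112]
wrist_force: [0.3, 0.0, -2.9]
finger_gap: 0.0275
grip_force: 30.0
```

>>> {"fn": "move_arm", "kwargs": {"motion": [[[0,0.78,-0.06,0.12,0.32,0.13,-0.59],[0,0.79,-0.01,0.13,0.33,0.13,-0.58],[0,0.78,0.03,0.14,0.32,0.13,-0.59],[0,0.78,0.07,0.14,0.32,0.13,-0.59],[0,0.77,0.11,0.15,0.33,0.13,-0.58],[0,0.76,0.14,0.16,0.32,0.13,-0.59],[0,0.76,0.19,0.15,0.33,0.13,-0.58],[0,0.74,0.23,0.16,0.32,0.13,-0.59],[0,0.73,0.27,0.17,0.32,0.13,-0.59],[0,0.72,0.3,0.16,0.33,0.13,-0.58],[0,0.7,0.34,0.16,0.32,0.13,-0.59],[0,0.68,0.38,0.16,0.33,0.13,-0.58]]]}}

```text
time: 18.12
position: [0.5387, 0.2253, 0.2842]
eef_rot: [0.024, 0.574, 0.819, 0.016]
wrist_force: [0.7, 0.1, -1.9]
finger_gap: 0.0274
grip_force: 30.0
```

>>> {"fn": "move_arm", "kwargs": {"motion": [[[0,0.66,0.41,0.15,0.32,0.13,-0.59],[0,0.64,0.45,0.15,0.32,0.13,-0.58],[0,0,0,0.55,0,0,0],[0,0,0,0.55,0,0,0],[0,0,0,0,0,0,0],[0,0,0,0,0,0,0]]]}}

```text
time: 18.62
position: [0.5521, 0.2843, 0.228]
eef_rot: [0.001, 0.536, 0.844, -0.001]
wrist_force: [-0.5, 0.1, -0.9]
finger_gap: 0.0273
grip_force: 30.0
```

```bash
cat >> b.py <<'E'
def lower(n,extra=0):
    print((down(TY).inv()*cur()[1]).as_rotvec(),cur()[0])
    plan([(slot(n,.03),down(TY),0,.5),(slot(n,extra),down(TY),0,.25)])
E
python3 - <<'E'
from b import *
s=viewer.capture("scene"); cv2.imwrite("pics/c5.png",cv2.resize(cv2.cvtColor(s["frame"][140:400,400:620],cv2.COLOR_RGB2BGR),None,fx=2,fy=2))
t=viewer.capture("top")
for pc in(t,s):
  for d in viewer.mark_of("tray",pc)[:1]: print(d["conf"],w(pc,d["position"]))
lower(3,.001)
E
```

```text
0.88 [ 0.5416  0.2433 -0.0017]
0.86 [ 0.542   0.2395 -0.0005]
[-0.0049 -0.0032 -0.0031] [0.5535 0.2846 0.2309]
goal end [0.5546 0.2845 0.1641] rows 4
goal end [0.5546 0.2845 0.1349] rows 7
[[[0,0,0.01,0.42,0.02,0.01,0.01],[0,-0.01,0,0.42,0.01,0.01,0.01],[0,0,0.01,0.41,0.02,0.01,0.01],[0,0,0,0.42,0.01,0.01,0.01],[0,0,0,0.24,0,0,0],[0,0,0,0.24,0,0,0],[0,0,0,0.25,0,0,0]]]
```

View pics/c5.png

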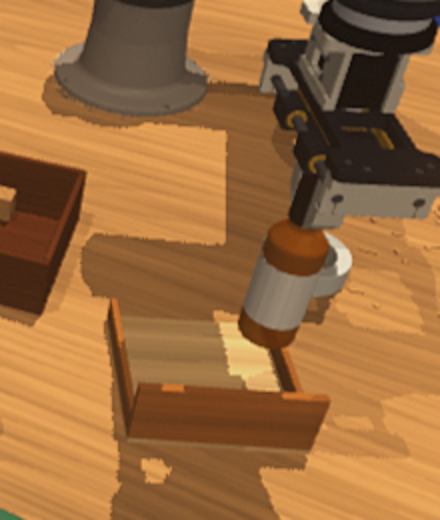

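The bottle hangs over the tray's slot at crop (285,270). I'm checking that its lean is only perspective.

```bash
python3 - <<'E'
from b import *
s=viewer.capture("scene"); p=cur()[0]; C=lambda X:((px(s,X)-[400,140])*2).round()
for tl in(-.2,-.1,0,.1,.2):
    R=cur()[1]; a=R.apply([0,np.sin(tl),np.cos(tl)]); print(tl,C(p+a*(.128-.165)),C(p+a*.023),C(p+a*.128))
for tl in(-.2,.2):
    a=R.apply([np.sin(tl),0,np.cos(tl)]); print("x",tl,C(p+a*.128))
g=cv2.cvtColor(s["frame"],cv2.COLOR_RGB2HSV)
m=((g[...,0]<18)&(g[...,1]>200)&(g[...,2]<200))[240:320,510:570]
E
```

```text
-0.2 [326. 183.] [301. 233.] [264. 308.]
-0.1 [325. 179.] [302. 235.] [267. 319.]
0 [323. 176.] [303. 237.] [271. 330.]
0.1 [322. 174.] [304. 238.] [275. 340.]
0.2 [320. 172.] [305. 240.] [279. 349.]
x -0.2 [242. 326.]
x 0.2 [301. 330.]
```

The bottle is upright: the expected bottom of (271,330) matches the picture. Lowering and releasing.

>>> {"fn": "move_arm", "kwargs": {"motion": [[[0,0,0.01,0.42,0.02,0.01,0.01],[0,0,0,0.42,0.01,0.01,0.01],[0,0,0.01,0.41,0.02,0.01,0.01],[0,0,0,0.42,0.01,0.01,0.01],[0,0,0,0.2,0,0,0],[0,0,0,0.2,0,0,0],[0,0,0,0.2,0,0,0],[0,0,0,0,0,0,0],[0,0,0,0,0,0,0]]]}}

```text
time: 19.62
position: [0.5536, 0.2849, 0.1383]
eef_rot: [-0.001, 0.537, 0.844, -0.001]
wrist_force: [-0.2, -0.4, -1.6]
finger_gap: 0.0275
grip_force: 30.0
```

>>> {"fn": "move_arm", "kwargs": {"motion": [[[0,0,0,0.04,0,0,0],[0,0,0,0.03,0,0,0],[0,0,0,0,0,0,0],[0,0,0,0,0,0,0]]]}}

```text
time: 19.95
position: [0.5538, 0.285, 0.1358]
eef_rot: [-0.001, 0.537, 0.844, -0.001]
wrist_force: [0.8, 0.5, -0.0]
finger_gap: 0.0275
grip_force: 30.0
```

>>> {"fn": "move_arm", "kwargs": {"motion": [[[0.5,0,0,0.01,0,0,0],[0.5,0,0,0,0,0,0],[0.5,0,0,0,0,0,0],[0.5,0,0,0,0,0,0],[0.5,0,0,0,0,0,0],[0.5,0,0,-0.3,0,0,0],[0.5,0,0,-0.6,0,0,0],[0.5,0,0,-0.9,0,0,0],[0.5,0,0,-0.9,0,0,0],[0.5,0,0,-0.9,0,0,0]]]}}

```text
time: 20.78
position: [0.5535, 0.2849, 0.2803]
eef_rot: [-0.001, 0.537, 0.844, -0.002]
wrist_force: [1.6, 0.4, 0.1]
finger_gap: 0.0459
grip_force: 0.0
```

```bash
cat >> b.py <<'E'
def fetch(n,dy=0):
    print(monitor.get_obs()["finger_gap"])
    p=cur()[0]
    plan([(tcp(n,.12)+dy*CY+[0,0,.03],TQ,.5,.97),(tcp(n,.05)+dy*CY,TQ,.5,.7),(tcp(n)+dy*CY,TQ,.5,.35)])
E
python3 - <<'E'
from b import *
for nm in("top","scene"):
  s=viewer.capture(nm)
  for d in viewer.mark_of("bottle4",s): 
    X=w(s,d["position"])
    if X[1]>.15: print(d["conf"],X)
fetch(6)
E
```

```text
0.87 [0.5619 0.2774 0.0051]
0.9 [0.5568 0.2796 0.0102]
0.04604857205554949
goal end [ 0.5037 -0.2282  0.3144] rows 14
goal end [ 0.5319 -0.2378  0.2211] rows 18
goal end [ 0.552  -0.2446  0.1758] rows 22
[[[0.5,-0.79,-0.47,-0.06,-0.37,-0.15,0.67],[0.5,-0.82,-0.42,-0.07,-0.37,-0.15,0.67],[0.5,-0.84,-0.38,-0.06,-0.37,-0.14,0.67],[0.5,-0.86,-0.33,-0.07,-0.37,-0.15,0.67],[0.5,-0.88,-0.28,-0.07,-0.38,-0.15,0.67],[0.5,-0.89,-0.24,-0.06,-0.37,-0.15,0.67],[0.5,-0.9,-0.18,-0.06,-0.37,-0.15,0.67],[0.5,-0.91,-0.13,-0.06,-0.37,-0.15,0.67],[0.5,-0.92,-0.08,-0.04,-0.37,-0.15,0.68],[0.5,-0.92,-0.03,-0.04,-0.37,-0.14,0.67],[0.5,-0.93,0.02,-0.02,-0.37,-0.15,0.67],[0.5,-0.92,0.07,-0.02,-0.37,-0.15,0.67]]]
[[[0.5,-0.91,0.12,0,-0.38,-0.15,0.67],[0.5,-0.91,0.16,0.02,-0.37,-0.15,0.67],[0.5,0,-0.08,0.61,0,0,0],[0.5,0,-0.08,0.6,0,0,0],[0.5,0,-0.07,0.61,0,0,0],[0.5,0,-0.08,0.61,0,0,0],[0.5,0,0,0.31,0,0,0],[0.5,0,0,0.31,0,0,0],[0.5,0,0,0.32,0,0,0],[0.5,0,0,0.31,0,0,0]]]
```

>>> {"fn": "move_arm", "kwargs": {"motion": [[[0.5,-0.79,-0.47,-0.06,-0.37,-0.15,0.67],[0.5,-0.82,-0.42,-0.07,-0.37,-0.15,0.67],[0.5,-0.84,-0.38,-0.06,-0.37,-0.14,0.67],[0.5,-0.86,-0.33,-0.07,-0.37,-0.15,0.67],[0.5,-0.88,-0.28,-0.07,-0.38,-0.15,0.67],[0.5,-0.89,-0.24,-0.06,-0.37,-0.15,0.67],[0.5,-0.9,-0.18,-0.06,-0.37,-0.15,0.67],[0.5,-0.91,-0.13,-0.06,-0.37,-0.15,0.67],[0.5,-0.92,-0.08,-0.04,-0.37,-0.15,0.68],[0.5,-0.92,-0.03,-0.04,-0.37,-0.14,0.67],[0.5,-0.93,0.02,-0.02,-0.37,-0.15,0.67],[0.5,-0.92,0.07,-0.02,-0.37,-0.15,0.67]]]}}

```text
time: 21.98
position: [0.5095, -0.1565, 0.3073]
eef_rot: [0.151, 0.766, 0.615, 0.107]
wrist_force: [1.4, -0.3, 0.9]
finger_gap: 0.0458
grip_force: 0.0
```

>>> {"fn": "move_arm", "kwargs": {"motion": [[[0.5,-0.91,0.12,0,-0.38,-0.15,0.67],[0.5,-0.91,0.16,0.02,-0.37,-0.15,0.67],[0.5,0,0,0,0,0,0],[0.5,0,-0.08,0.61,0,0,0],[0.5,0,-0.08,0.6,0,0,0],[0.5,0,-0.07,0.61,0,0,0],[0.5,0,0,0,0,0,0],[0.5,0,0,0,0,0,0]]]}}

```text
time: 22.65
position: [0.5237, -0.2344, 0.2418]
eef_rot: [0.173, 0.794, 0.57, 0.124]
wrist_force: [-0.2, 0.2, -0.5]
finger_gap: 0.0457
grip_force: 0.0
```

```bash
cat >> b.py <<'E'
def near(n,dy=0):
    print(cur()[0],(TQ.inv()*cur()[1]).as_rotvec())
    plan([(tcp(n,.04)+dy*CY,TQ,.5,.4),(tcp(n)+dy*CY,TQ,.5,.35)])
E
python3 -c "
from b import *; near(6)"
```

```text
[ 0.5237 -0.2344  0.2418] [ 0.0068  0.0002 -0.0004]
goal end [ 0.5356 -0.2393  0.2121] rows 3
goal end [ 0.5516 -0.2447  0.1758] rows 6
[[[0.5,-0.01,-0.01,0.27,-0.03,0,0],[0.5,0,0,0.27,-0.03,0,0],[0.5,-0.01,-0.01,0.27,-0.02,0,0],[0.5,0,0,0.33,0,0,0],[0.5,0,0,0.34,0,0,0],[0.5,0,0,0.33,0,0,0]]]
```

>>> {"fn": "move_arm", "kwargs": {"motion": [[[0.5,-0.01,-0.01,0.27,-0.03,0,0],[0.5,0,0,0.27,-0.03,0,0],[0.5,-0.01,-0.01,0.27,-0.02,0,0],[0.5,0,0,0.33,0,0,0],[0.5,0,0,0.34,0,0,0],[0.5,0,0,0.33,0,0,0],[0.5,0,0,0,0,0,0],[0.5,0,0,0,0,0,0],[0.2,0,0,0,0,0,0],[0.2,0,0,0,0,0,0],[0.2,0,0,0,0,0,0],[0.2,0,0,0,0,0,0]]]}}

```text
time: 23.65
position: [0.5526, -0.2459, 0.1789]
eef_rot: [0.178, 0.793, 0.569, 0.127]
wrist_force: [-3.2, 1.2, 4.8]
finger_gap: 0.0275
grip_force: 29.9
```

```bash
python3 -c "
from b import *; print((cur()[0]-tcp(6))@AX); carry(6)"
```

```text
0.002344343025675274
0.027495142598681948 29.937555491924286
goal end [ 0.4965 -0.2268  0.3058] rows 6
goal end [ 0.4965 -0.2268  0.3958] rows 10
goal end [0.5834 0.2227 0.2741] rows 25
goal end [0.5834 0.2227 0.1641] rows 30
[[[0,0,0,-0.58,0.01,0,0],[0,0,0.01,-0.59,0.01,0.01,0],[0,0,0,-0.58,0.01,0,0],[0,0,0,-0.58,0.01,0,0.01],[0,0,0,-0.59,0.01,0.01,0],[0,0,0,-0.58,0.02,0,0],[0,0,0.24,-0.51,0,0,0],[0,0,0.24,-0.51,0,0,0],[0,0,0.23,-0.51,0,0,0],[0,0,0.24,-0.51,0,0,0],[0,0.76,-0.18,0.14,0.35,0.14,-0.63],[0,0.76,-0.14,0.15,0.34,0.14,-0.62]]]
[[[0,0.77,-0.09,0.17,0.35,0.14,-0.63],[0,0.76,-0.05,0.17,0.34,0.13,-0.62],[0,0.77,-0.01,0.19,0.35,0.14,-0.63],[0,0.77,0.04,0.19,0.34,0.14,-0.62],[0,0.76,0.08,0.2,0.35,0.14,-0.63],[0,0.75,0.12,0.21,0.34,0.14,-0.62],[0,0.74,0.16,0.21,0.35,0.14,-0.63],[0,0.73,0.21,0.21,0.34,0.13,-0.62],[0,0.72,0.25,0.21,0.35,0.14,-0.63],[0,0.7,0.3,0.22,0.34,0.14,-0.63],[0,0.69,0.33,0.21,0.35,0.14,-0.62],[0,0.66,0.37,0.21,0.34,0.14,-0.63]]]
[[[0,0.64,0.41,0.21,0.35,0.14,-0.62],[0,0,0,0.55,0,0,0],[0,0,0,0.55,0,0,0],[0,0,0,0.55,0,0,0],[0,0,0,0.55,0,0,0],[0,0,0,0.55,0,0,0]]]
```

>>> {"fn": "move_arm", "kwargs": {"motion": [[[0,0,0,-0.58,0,0,0],[0,0,0.01,-0.59,0,0,0],[0,0,0,-0.58,0,0,0],[0,0,0,-0.58,0,0,0],[0,0,0,-0.59,0,0,0],[0,0,0,-0.58,0,0,0],[0,0,0.24,-0.51,0,0,0],[0,0,0.24,-0.51,0,0,0],[0,0,0.23,-0.51,0,0,0],[0,0,0.24,-0.51,0,0,0],[0,0.76,-0.18,0.14,0.35,0.14,-0.63],[0,0.76,-0.14,0.15,0.34,0.14,-0.62]]]}}

```text
time: 24.65
position: [0.5075, -0.1671, 0.3804]
eef_rot: [0.157, 0.767, 0.612, 0.111]
wrist_force: [0.4, -0.3, -2.4]
finger_gap: 0.0274
grip_force: 30.0
```

>>> {"fn": "move_arm", "kwargs": {"motion": [[[0,0.77,-0.09,0.17,0.35,0.14,-0.63],[0,0.76,-0.05,0.17,0.34,0.13,-0.62],[0,0.77,-0.01,0.19,0.35,0.14,-0.63],[0,0.77,0.04,0.19,0.34,0.14,-0.62],[0,0.76,0.08,0.2,0.35,0.14,-0.63],[0,0.75,0.12,0.21,0.34,0.14,-0.62],[0,0.74,0.16,0.21,0.35,0.14,-0.63],[0,0.73,0.21,0.21,0.34,0.13,-0.62],[0,0.72,0.25,0.21,0.35,0.14,-0.63],[0,0.7,0.3,0.22,0.34,0.14,-0.63],[0,0.69,0.33,0.21,0.35,0.14,-0.62],[0,0.66,0.37,0.21,0.34,0.14,-0.63]]]}}

```text
time: 25.65
position: [0.5777, 0.1943, 0.2799]
eef_rot: [0.014, 0.557, 0.83, 0.008]
wrist_force: [0.4, 0.3, -1.3]
finger_gap: 0.0276
grip_force: 30.0
```

>>> {"fn": "move_arm", "kwargs": {"motion": [[[0,0.64,0.41,0.21,0.35,0.14,-0.62],[0,0,0,0.55,0,0,0],[0,0,0,0.55,0,0,0],[0,0,0,0,0,0,0],[0,0,0,0,0,0,0]]]}}

```text
time: 26.07
position: [0.5832, 0.2223, 0.2272]
eef_rot: [0.002, 0.537, 0.843, -0.001]
wrist_force: [0.3, -0.1, -1.8]
finger_gap: 0.0273
grip_force: 30.0
```

```bash
python3 - <<'E'
from b import *
print(monitor.get_obs()["finger_gap"])
lower(6,.003)
t=viewer.capture("top")
for d in viewer.mark_of("bottle4",t): print(round(d["conf"],2),w(t,d["position"]))
E
```

```text
0.02733233041913725
[ 0.0005 -0.004   0.0003] [0.5832 0.2223 0.2272]
goal end [0.5838 0.2229 0.164 ] rows 4
goal end [0.5838 0.2229 0.1368] rows 7
[[[0,0,0,0.4,0,0.01,0],[0,0.01,0.01,0.39,0,0.02,0],[0,0,0,0.4,0,0.01,0],[0,0,0.01,0.39,-0.01,0.01,0],[0,0,0,0.23,0,0,0],[0,0,0,0.22,0,0,0],[0,0,0,0.23,0,0,0]]]
0.9 [0.5814 0.2171 0.0971]
0.69 [ 0.5784 -0.3236  0.0602]
0.66 [ 0.5617 -0.3829  0.0642]
0.65 [ 0.681  -0.6208  0.0191]
0.53 [0.5576 0.2777 0.0056]
```

>>> {"fn": "move_arm", "kwargs": {"motion": [[[0,0,0,0.4,0,0.01,0],[0,0.01,0.01,0.39,0,0.02,0],[0,0,0,0.4,0,0.01,0],[0,0,0,0.39,0,0.01,0],[0,0,0,0.23,0,0,0],[0,0,0,0.22,0,0,0],[0,0,0,0.2,0,0,0],[0,0,0,0,0,0,0],[0,0,0,0,0,0,0]]]}}

```text
time: 26.92
position: [0.5846, 0.2229, 0.1394]
eef_rot: [0.001, 0.537, 0.843, 0.001]
wrist_force: [0.1, 0.3, -1.1]
finger_gap: 0.0274
grip_force: 30.0
```

>>> {"fn": "move_arm", "kwargs": {"motion": [[[0,0,0,0.04,0,0,0],[0,0,0,0.03,0,0,0],[0,0,0,0,0,0,0],[0,0,0,0,0,0,0]]]}}

```text
time: 27.25
position: [0.5848, 0.223, 0.1369]
eef_rot: [0.002, 0.537, 0.843, 0.002]
wrist_force: [0.4, -1.2, -0.1]
finger_gap: 0.0275
grip_force: 30.0
```

>>> {"fn": "move_arm", "kwargs": {"motion": [[[0.5,0,0,0.01,0,0,0],[0.5,0,0,0,0,0,0],[0.5,0,0,0,0,0,0],[0.5,0,0,0,0,0,0],[0.5,0,0,0,0,0,0],[0.5,0,0,-0.3,0,0,0],[0.5,0,0,-0.6,0,0,0],[0.5,0,0,-0.9,0,0,0],[0.5,0,0,-0.9,0,0,0],[0.5,0,0,-0.9,0,0,0]]]}}

```text
time: 28.08
position: [0.5836, 0.2228, 0.2813]
eef_rot: [0.001, 0.537, 0.843, 0.001]
wrist_force: [0.9, 0.5, 0.7]
finger_gap: 0.0458
grip_force: 0.0
```

```bash
python3 -c "
from b import *; fetch(5)"
```

```text
0.04581808639100708
goal end [ 0.4827 -0.2907  0.3146] rows 14
goal end [ 0.5107 -0.3002  0.2211] rows 18
goal end [ 0.5307 -0.3069  0.1758] rows 22
[[[0.5,-0.76,-0.55,-0.06,-0.37,-0.15,0.67],[0.5,-0.78,-0.51,-0.07,-0.37,-0.15,0.67],[0.5,-0.81,-0.46,-0.07,-0.36,-0.15,0.67],[0.5,-0.84,-0.42,-0.07,-0.37,-0.14,0.67],[0.5,-0.85,-0.37,-0.08,-0.37,-0.15,0.67],[0.5,-0.88,-0.32,-0.07,-0.37,-0.15,0.67],[0.5,-0.89,-0.27,-0.08,-0.37,-0.15,0.67],[0.5,-0.91,-0.22,-0.07,-0.37,-0.15,0.67],[0.5,-0.92,-0.17,-0.06,-0.37,-0.15,0.67],[0.5,-0.93,-0.11,-0.06,-0.36,-0.15,0.67],[0.5,-0.93,-0.07,-0.05,-0.37,-0.15,0.67],[0.5,-0.94,-0.02,-0.04,-0.37,-0.14,0.67]]]
[[[0.5,-0.93,0.04,-0.03,-0.37,-0.15,0.66],[0.5,-0.93,0.09,-0.02,-0.37,-0.15,0.67],[0.5,0,-0.08,0.61,0,0,0],[0.5,0,-0.08,0.61,0,0,0],[0.5,0,-0.08,0.6,0,0,0],[0.5,0,-0.08,0.61,0,0,0],[0.5,0,0,0.31,0,0,0],[0.5,0,0,0.32,0,0,0],[0.5,0,0,0.31,0,0,0],[0.5,0,0,0.31,0,0,0]]]
```

>>> {"fn": "move_arm", "kwargs": {"motion": [[[0.5,-0.76,-0.55,-0.06,-0.37,-0.15,0.67],[0.5,-0.78,-0.51,-0.07,-0.37,-0.15,0.67],[0.5,-0.81,-0.46,-0.07,-0.36,-0.15,0.67],[0.5,-0.84,-0.42,-0.07,-0.37,-0.14,0.67],[0.5,-0.85,-0.37,-0.08,-0.37,-0.15,0.67],[0.5,-0.88,-0.32,-0.07,-0.37,-0.15,0.67],[0.5,-0.89,-0.27,-0.08,-0.37,-0.15,0.67],[0.5,-0.91,-0.22,-0.07,-0.37,-0.15,0.67],[0.5,-0.92,-0.17,-0.06,-0.37,-0.15,0.67],[0.5,-0.93,-0.11,-0.06,-0.36,-0.15,0.67],[0.5,-0.93,-0.07,-0.05,-0.37,-0.15,0.67],[0.5,-0.94,-0.02,-0.04,-0.37,-0.14,0.67]]]}}

```text
time: 29.08
position: [0.4965, -0.2191, 0.3086]
eef_rot: [0.153, 0.766, 0.615, 0.11]
wrist_force: [0.7, -0.2, 0.3]
finger_gap: 0.0459
grip_force: 0.0
```

>>> {"fn": "move_arm", "kwargs": {"motion": [[[0.5,-0.93,0.04,-0.03,-0.37,-0.15,0.66],[0.5,-0.93,0.09,-0.02,-0.37,-0.15,0.67],[0.5,0,0,0,0,0,0],[0.5,0,-0.08,0.61,0,0,0],[0.5,0,-0.08,0.61,0,0,0],[0.5,0,-0.08,0.6,0,0,0],[0.5,0,0,0,0,0,0],[0.5,0,0,0,0,0,0]]]}}

```text
time: 29.75
position: [0.5039, -0.2968, 0.2422]
eef_rot: [0.175, 0.793, 0.57, 0.126]
wrist_force: [0.9, -0.4, 0.9]
finger_gap: 0.0463
grip_force: 0.0
```

```bash
python3 -c "
from b import *; near(5)"
```

```text
[ 0.5039 -0.2968  0.2422] [ 0.0019  0.0019 -0.0006]
goal end [ 0.5147 -0.3017  0.212 ] rows 3
goal end [ 0.5307 -0.3071  0.1757] rows 6
[[[0.5,-0.01,-0.02,0.27,-0.01,-0.01,0],[0.5,-0.01,-0.01,0.27,-0.01,-0.01,0],[0.5,-0.01,-0.02,0.27,0,0,0.01],[0.5,0,0,0.33,0,0,0],[0.5,0,0,0.34,0,0,0],[0.5,0,0,0.33,0,0,0]]]
```

>>> {"fn": "move_arm", "kwargs": {"motion": [[[0.5,-0.01,-0.02,0.27,-0.01,-0.01,0],[0.5,-0.01,-0.01,0.27,-0.01,-0.01,0],[0.5,-0.01,-0.02,0.27,0,0,0],[0.5,0,0,0.33,0,0,0],[0.5,0,0,0.34,0,0,0],[0.5,0,0,0.33,0,0,0],[0.5,0,0,0,0,0,0],[0.5,0,0,0,0,0,0],[0.2,0,0,0,0,0,0],[0.2,0,0,0,0,0,0],[0.2,0,0,0,0,0,0],[0.2,0,0,0,0,0,0]]]}}

```text
time: 30.75
position: [0.5308, -0.3081, 0.1773]
eef_rot: [0.177, 0.793, 0.569, 0.126]
wrist_force: [-3.8, 1.4, 4.7]
finger_gap: 0.0276
grip_force: 30.0
```

```bash
python3 -c "
from b import *; print((cur()[0]-tcp(5))@AX); carry(5)"
```

```text
0.001211141411304933
0.02762750976663991 29.983080625534058
goal end [ 0.4746 -0.2889  0.3041] rows 6
goal end [ 0.4749 -0.2891  0.3943] rows 10
goal end [0.4932 0.2559 0.274 ] rows 28
goal end [0.4931 0.2559 0.164 ] rows 33
[[[0,0,0,-0.58,0.01,0,0],[0,0,0,-0.59,0,0.01,0],[0,0,0,-0.58,0.01,0,0],[0,0,0,-0.58,0,0,0],[0,0,0,-0.59,0.01,0,0.01],[0,0,0,-0.58,0,0.01,0],[0,0,0.24,-0.51,0,0,0],[0,0,0.24,-0.51,0,0,0],[0,0,0.24,-0.51,0,0,0],[0,0,0.24,-0.51,0,0,0],[0,0.72,-0.27,0.06,0.29,0.12,-0.52],[0,0.74,-0.24,0.07,0.29,0.11,-0.52]]]
[[[0,0.74,-0.2,0.08,0.28,0.12,-0.52],[0,0.75,-0.17,0.1,0.29,0.11,-0.52],[0,0.76,-0.14,0.11,0.29,0.12,-0.53],[0,0.76,-0.1,0.11,0.29,0.11,-0.52],[0,0.76,-0.07,0.12,0.29,0.12,-0.52],[0,0.76,-0.03,0.14,0.29,0.11,-0.52],[0,0.77,0,0.14,0.28,0.12,-0.52],[0,0.76,0.03,0.14,0.29,0.11,-0.52],[0,0.75,0.07,0.16,0.29,0.12,-0.52],[0,0.76,0.11,0.15,0.29,0.11,-0.52],[0,0.74,0.14,0.16,0.29,0.12,-0.53],[0,0.74,0.18,0.17,0.29,0.12,-0.52]]]
[[[0,0.73,0.21,0.16,0.28,0.11,-0.52],[0,0.71,0.24,0.17,0.29,0.12,-0.52],[0,0.71,0.28,0.17,0.29,0.11,-0.52],[0,0.69,0.31,0.17,0.29,0.12,-0.52],[0,0,0,0.55,0,0,0],[0,0,0,0.55,0,0,0],[0,0,0,0.55,0,0,0],[0,0,0,0.55,0,0,0],[0,0,0,0.55,0,0,0]]]
```

>>> {"fn": "move_arm", "kwargs": {"motion": [[[0,0,0,-0.58,0,0,0],[0,0,0,-0.59,0,0,0],[0,0,0,-0.58,0,0,0],[0,0,0,-0.58,0,0,0],[0,0,0,-0.59,0,0,0],[0,0,0,-0.58,0,0,0],[0,0,0.24,-0.51,0,0,0],[0,0,0.24,-0.51,0,0,0],[0,0,0.24,-0.51,0,0,0],[0,0,0.24,-0.51,0,0,0],[0,0.72,-0.27,0.06,0.29,0.12,-0.52],[0,0.74,-0.24,0.07,0.29,0.11,-0.52]]]}}

```text
time: 31.75
position: [0.4765, -0.2289, 0.3813]
eef_rot: [0.16, 0.772, 0.605, 0.113]
wrist_force: [-0.4, 1.4, -2.4]
finger_gap: 0.0275
grip_force: 30.0
```

>>> {"fn": "move_arm", "kwargs": {"motion": [[[0,0.74,-0.2,0.08,0.28,0.12,-0.52],[0,0.75,-0.17,0.1,0.29,0.11,-0.52],[0,0.76,-0.14,0.11,0.29,0.12,-0.53],[0,0.76,-0.1,0.11,0.29,0.11,-0.52],[0,0.76,-0.07,0.12,0.29,0.12,-0.52],[0,0.76,-0.03,0.14,0.29,0.11,-0.52],[0,0.77,0,0.14,0.28,0.12,-0.52],[0,0.76,0.03,0.14,0.29,0.11,-0.52],[0,0.75,0.07,0.16,0.29,0.12,-0.52],[0,0.76,0.11,0.15,0.29,0.11,-0.52],[0,0.74,0.14,0.16,0.29,0.12,-0.53],[0,0.74,0.18,0.17,0.29,0.12,-0.52]]]}}

```text
time: 32.75
position: [0.489, 0.1362, 0.2988]
eef_rot: [0.041, 0.604, 0.795, 0.028]
wrist_force: [-0.1, -0.4, -2.2]
finger_gap: 0.0275
grip_force: 30.0
```

>>> {"fn": "move_arm", "kwargs": {"motion": [[[0,0.73,0.21,0.16,0.28,0.11,-0.52],[0,0.71,0.24,0.17,0.29,0.12,-0.52],[0,0.71,0.28,0.17,0.29,0.11,-0.52],[0,0.69,0.31,0.17,0.29,0.12,-0.52],[0,0,0,0.3,0,0,0],[0,0,0,0,0,0,0],[0,0,0,0,0,0,0]]]}}

```text
time: 33.33
position: [0.4929, 0.2556, 0.2594]
eef_rot: [0.001, 0.537, 0.843, -0.001]
wrist_force: [-0.2, -0.2, -1.8]
finger_gap: 0.0276
grip_force: 30.0
```

```bash
python3 - <<'E'
from b import *
s=viewer.capture("scene"); cv2.imwrite("pics/c6.png",cv2.resize(cv2.cvtColor(s["frame"][140:400,400:620],cv2.COLOR_RGB2BGR),None,fx=2,fy=2))
for d in viewer.mark_of("tray",s)[:1]: print(w(s,d["position"]))
lower(5,.003)
E
```

```text
[0.5466 0.2405 0.0005]
[-0.0013 -0.0026  0.0014] [0.4937 0.2551 0.2609]
goal end [0.4931 0.2556 0.1641] rows 5
goal end [0.4931 0.2556 0.1369] rows 8
[[[0,0.01,0,0.48,0,0.01,0],[0,0,0,0.49,0.01,0,-0.01],[0,0,0,0.48,0,0.01,0],[0,0.01,-0.01,0.49,0,0.01,0],[0,0,0,0.48,0.01,0,-0.01],[0,0,0,0.23,0,0,0],[0,0,0,0.22,0,0,0],[0,0,0,0.23,0,0,0]]]
```

View pics/c6.png

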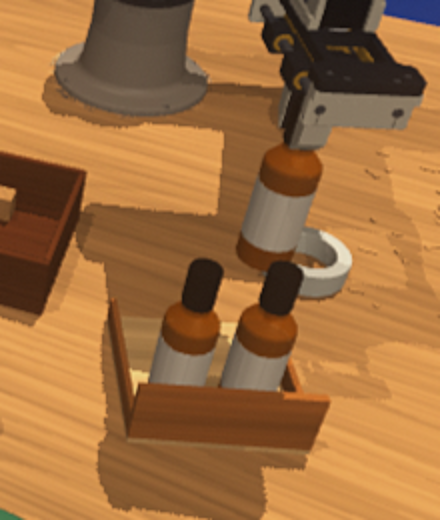

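Two bottles stand at crop (185,330) and (262,340), near the board and inside the tray. The third hangs at (285,205). Lowering it.

>>> {"fn": "move_arm", "kwargs": {"motion": [[[0,0.01,0,0.48,0,0.01,0],[0,0,0,0.49,0,0,0],[0,0,0,0.48,0,0.01,0],[0,0,0,0.49,0,0.01,0],[0,0,0,0.48,0,0,0],[0,0,0,0.23,0,0,0],[0,0,0,0.22,0,0,0],[0,0,0,0.2,0,0,0],[0,0,0,0,0,0,0],[0,0,0,0,0,0,0]]]}}

```text
time: 34.27
position: [0.4937, 0.2561, 0.1378]
eef_rot: [0.0, 0.538, 0.843, 0.0]
wrist_force: [0.1, -0.9, -2.4]
finger_gap: 0.0276
grip_force: 30.0
```

>>> {"fn": "move_arm", "kwargs": {"motion": [[[0,0,0,0.04,0,0,0],[0,0,0,0.02,0,0,0],[0,0,0,0,0,0,0],[0,0,0,0,0,0,0]]]}}

```text
time: 34.6
position: [0.4937, 0.2563, 0.1354]
eef_rot: [0.0, 0.537, 0.843, 0.001]
wrist_force: [0.6, 0.7, -0.4]
finger_gap: 0.0277
grip_force: 30.0
```

>>> {"fn": "move_arm", "kwargs": {"motion": [[[0.5,0,0,0.01,0,0,0],[0.5,0,0,0,0,0,0],[0.5,0,0,0,0,0,0],[0.5,0,0,0,0,0,0],[0.5,0,0,0,0,0,0],[0.5,0,0,-0.3,0,0,0],[0.5,0,0,-0.6,0,0,0],[0.5,0,0,-0.9,0,0,0],[0.5,0,0,-0.9,0,0,0],[0.5,0,0,-0.9,0,0,0]]]}}

```text
time: 35.43
position: [0.493, 0.2559, 0.28]
eef_rot: [-0.0, 0.537, 0.843, -0.0]
wrist_force: [0.8, 0.2, -0.4]
finger_gap: 0.0459
grip_force: 0.0
```

```bash
python3 -c "
from b import *; fetch(4,-.002)"
```

```text
0.04593615633274533
goal end [ 0.4608 -0.3552  0.3146] rows 16
goal end [ 0.4887 -0.3646  0.2211] rows 20
goal end [ 0.5087 -0.3714  0.1758] rows 24
[[[0.5,-0.84,-0.45,-0.05,-0.32,-0.13,0.59],[0.5,-0.87,-0.41,-0.06,-0.33,-0.13,0.58],[0.5,-0.88,-0.36,-0.06,-0.32,-0.13,0.59],[0.5,-0.9,-0.32,-0.05,-0.33,-0.13,0.58],[0.5,-0.92,-0.28,-0.06,-0.32,-0.13,0.59],[0.5,-0.93,-0.23,-0.05,-0.33,-0.13,0.59],[0.5,-0.93,-0.19,-0.05,-0.32,-0.13,0.58],[0.5,-0.95,-0.14,-0.04,-0.32,-0.13,0.59],[0.5,-0.95,-0.1,-0.04,-0.33,-0.13,0.58],[0.5,-0.96,-0.05,-0.02,-0.32,-0.13,0.59],[0.5,-0.96,-0.01,-0.02,-0.33,-0.13,0.59],[0.5,-0.95,0.04,-0.01,-0.32,-0.13,0.58]]]
[[[0.5,-0.96,0.09,0,-0.33,-0.13,0.59],[0.5,-0.95,0.12,0.02,-0.32,-0.13,0.58],[0.5,-0.94,0.18,0.03,-0.32,-0.13,0.59],[0.5,-0.93,0.21,0.04,-0.33,-0.13,0.58],[0.5,0,-0.08,0.61,0,0,0],[0.5,0,-0.08,0.61,0,0,0],[0.5,0,-0.08,0.6,0,0,0],[0.5,0,-0.08,0.61,0,0,0],[0.5,0,0,0.31,0,0,0],[0.5,0,0,0.32,0,0,0],[0.5,0,0,0.31,0,0,0],[0.5,0,0,0.31,0,0,0]]]
```

>>> {"fn": "move_arm", "kwargs": {"motion": [[[0.5,-0.84,-0.45,-0.05,-0.32,-0.13,0.59],[0.5,-0.87,-0.41,-0.06,-0.33,-0.13,0.58],[0.5,-0.88,-0.36,-0.06,-0.32,-0.13,0.59],[0.5,-0.9,-0.32,-0.05,-0.33,-0.13,0.58],[0.5,-0.92,-0.28,-0.06,-0.32,-0.13,0.59],[0.5,-0.93,-0.23,-0.05,-0.33,-0.13,0.59],[0.5,-0.93,-0.19,-0.05,-0.32,-0.13,0.58],[0.5,-0.95,-0.14,-0.04,-0.32,-0.13,0.59],[0.5,-0.95,-0.1,-0.04,-0.33,-0.13,0.58],[0.5,-0.96,-0.05,-0.02,-0.32,-0.13,0.59],[0.5,-0.96,-0.01,-0.02,-0.33,-0.13,0.59],[0.5,-0.95,0.04,-0.01,-0.32,-0.13,0.58]]]}}

```text
time: 36.43
position: [0.4686, -0.2041, 0.3047]
eef_rot: [0.135, 0.742, 0.649, 0.096]
wrist_force: [1.0, 0.3, 0.9]
finger_gap: 0.0457
grip_force: 0.0
```

>>> {"fn": "move_arm", "kwargs": {"motion": [[[0.5,-0.96,0.09,0,-0.33,-0.13,0.59],[0.5,-0.95,0.12,0.02,-0.32,-0.13,0.58],[0.5,-0.94,0.18,0.03,-0.32,-0.13,0.59],[0.5,-0.93,0.21,0.04,-0.33,-0.13,0.58],[0.5,0,0,0,0,0,0],[0.5,0,-0.08,0.61,0,0,0],[0.5,0,-0.08,0.61,0,0,0],[0.5,0,-0.08,0.6,0,0,0],[0.5,0,0,0,0,0,0],[0.5,0,0,0,0,0,0]]]}}

```text
time: 37.27
position: [0.4819, -0.3613, 0.2422]
eef_rot: [0.175, 0.793, 0.569, 0.126]
wrist_force: [0.1, -0.1, 1.3]
finger_gap: 0.0458
grip_force: 0.0
```

```bash
python3 -c "
from b import *; near(4,-.002)"
```

```text
[ 0.4819 -0.3613  0.2422] [ 0.0017  0.002  -0.0004]
goal end [ 0.4928 -0.3662  0.2119] rows 3
goal end [ 0.5088 -0.3716  0.1757] rows 6
[[[0.5,-0.01,-0.02,0.27,-0.01,-0.01,0],[0.5,-0.01,-0.01,0.27,0,-0.01,0],[0.5,-0.01,-0.02,0.27,-0.01,0,0.01],[0.5,0,0,0.33,0,0,0],[0.5,0,0,0.34,0,0,0],[0.5,0,0,0.33,0,0,0]]]
```

>>> {"fn": "move_arm", "kwargs": {"motion": [[[0.5,-0.01,-0.02,0.27,-0.01,-0.01,0],[0.5,-0.01,-0.01,0.27,0,-0.01,0],[0.5,-0.01,-0.02,0.27,-0.01,0,0],[0.5,0,0,0.33,0,0,0],[0.5,0,0,0.34,0,0,0],[0.5,0,0,0.33,0,0,0],[0.5,0,0,0,0,0,0],[0.5,0,0,0,0,0,0],[0.2,0,0,0,0,0,0],[0.2,0,0,0,0,0,0],[0.2,0,0,0,0,0,0],[0.2,0,0,0,0,0,0]]]}}

```text
time: 38.27
position: [0.5089, -0.3727, 0.1773]
eef_rot: [0.178, 0.793, 0.569, 0.126]
wrist_force: [-2.3, 1.4, 4.0]
finger_gap: 0.0275
grip_force: 30.0
```

```bash
python3 -c "
from b import *; print((cur()[0]-tcp(4))@AX); carry(4)"
```

```text
0.001150621349221181
0.027510133217645318 29.96475577354431
goal end [ 0.4531 -0.3536  0.3042] rows 6
goal end [ 0.4531 -0.3536  0.3942] rows 10
goal end [0.5217 0.1942 0.2738] rows 28
goal end [0.5217 0.1942 0.1642] rows 33
[[[0,0,0,-0.58,0.01,0,0],[0,0,0,-0.59,0,0.01,0],[0,0,0,-0.58,0.01,0,0],[0,0,0,-0.58,0,0,0],[0,0,0.01,-0.59,0.01,0.01,0.01],[0,0,0,-0.58,0.01,0,0],[0,0,0.24,-0.51,0,0,0],[0,0,0.23,-0.51,0,0,0],[0,0,0.24,-0.51,0,0,0],[0,0,0.24,-0.51,0,0,0],[0,0.75,-0.21,0.09,0.29,0.12,-0.52],[0,0.76,-0.18,0.09,0.29,0.11,-0.52]]]
[[[0,0.76,-0.14,0.11,0.28,0.12,-0.52],[0,0.77,-0.11,0.12,0.29,0.11,-0.52],[0,0.77,-0.07,0.13,0.29,0.12,-0.53],[0,0.77,-0.03,0.14,0.29,0.11,-0.52],[0,0.78,-0.01,0.14,0.28,0.12,-0.52],[0,0.76,0.04,0.15,0.29,0.11,-0.52],[0,0.77,0.07,0.16,0.29,0.12,-0.52],[0,0.76,0.1,0.16,0.29,0.11,-0.52],[0,0.76,0.14,0.16,0.29,0.12,-0.52],[0,0.74,0.18,0.17,0.28,0.12,-0.53],[0,0.74,0.21,0.17,0.29,0.11,-0.52],[0,0.72,0.24,0.18,0.29,0.12,-0.52]]]
[[[0,0.72,0.28,0.17,0.29,0.11,-0.52],[0,0.69,0.31,0.17,0.29,0.12,-0.52],[0,0.69,0.35,0.18,0.28,0.11,-0.52],[0,0.67,0.37,0.17,0.29,0.12,-0.52],[0,0,0,0.55,0,0,0],[0,0,0,0.55,0,0,0],[0,0,0,0.55,0,0,0],[0,0,0,0.55,0,0,0],[0,0,0,0.54,0,0,0]]]
```

>>> {"fn": "move_arm", "kwargs": {"motion": [[[0,0,0,-0.58,0,0,0],[0,0,0,-0.59,0,0,0],[0,0,0,-0.58,0,0,0],[0,0,0,-0.58,0,0,0],[0,0,0,-0.59,0,0,0],[0,0,0,-0.58,0,0,0],[0,0,0.24,-0.51,0,0,0],[0,0,0.23,-0.51,0,0,0],[0,0,0.24,-0.51,0,0,0],[0,0,0.24,-0.51,0,0,0],[0,0.75,-0.21,0.09,0.29,0.12,-0.52],[0,0.76,-0.18,0.09,0.29,0.11,-0.52]]]}}

```text
time: 39.27
position: [0.4597, -0.2929, 0.3812]
eef_rot: [0.16, 0.772, 0.605, 0.112]
wrist_force: [1.0, 0.6, -2.6]
finger_gap: 0.0276
grip_force: 30.0
```

>>> {"fn": "move_arm", "kwargs": {"motion": [[[0,0.76,-0.14,0.11,0.28,0.12,-0.52],[0,0.77,-0.11,0.12,0.29,0.11,-0.52],[0,0.77,-0.07,0.13,0.29,0.12,-0.53],[0,0.77,-0.03,0.14,0.29,0.11,-0.52],[0,0.78,-0.01,0.14,0.28,0.12,-0.52],[0,0.76,0.04,0.15,0.29,0.11,-0.52],[0,0.77,0.07,0.16,0.29,0.12,-0.52],[0,0.76,0.1,0.16,0.29,0.11,-0.52],[0,0.76,0.14,0.16,0.29,0.12,-0.52],[0,0.74,0.18,0.17,0.28,0.12,-0.53],[0,0.74,0.21,0.17,0.29,0.11,-0.52],[0,0.72,0.24,0.18,0.29,0.12,-0.52]]]}}

```text
time: 40.27
position: [0.506, 0.0741, 0.2987]
eef_rot: [0.041, 0.604, 0.795, 0.028]
wrist_force: [1.2, -0.1, -1.8]
finger_gap: 0.0274
grip_force: 30.0
```

>>> {"fn": "move_arm", "kwargs": {"motion": [[[0,0.72,0.28,0.17,0.29,0.11,-0.52],[0,0.69,0.31,0.17,0.29,0.12,-0.52],[0,0.69,0.35,0.18,0.28,0.11,-0.52],[0,0.67,0.37,0.17,0.29,0.12,-0.52],[0,0,0,0.2,0,0,0],[0,0,0,0,0,0,0],[0,0,0,0,0,0,0]]]}}

```text
time: 40.85
position: [0.5211, 0.194, 0.2634]
eef_rot: [0.001, 0.537, 0.843, -0.001]
wrist_force: [-0.6, 1.0, -1.8]
finger_gap: 0.0274
grip_force: 30.0
```

```bash
python3 - <<'E'
from b import *
s=viewer.capture("scene"); cv2.imwrite("pics/c7.png",cv2.resize(cv2.cvtColor(s["frame"][140:400,400:620],cv2.COLOR_RGB2BGR),None,fx=2,fy=2))
print(monitor.get_obs()["finger_gap"])
lower(4,.003)
E
```

```text
0.027526818293127506
[-0.0008 -0.003   0.0011] [0.5214 0.1936 0.2641]
goal end [0.5221 0.1942 0.1641] rows 5
goal end [0.522  0.1942 0.1369] rows 8
[[[0,0,0,0.5,0,0.01,0],[0,0,0.01,0.5,0,0,-0.01],[0,0.01,0,0.5,0.01,0.01,0],[0,0,0,0.5,0,0.01,0],[0,0,0.01,0.5,0,0.01,0],[0,0,0,0.23,0,0,0],[0,0,0,0.22,0,0,0],[0,0,0,0.23,0,0,0]]]
```

View pics/c7.png

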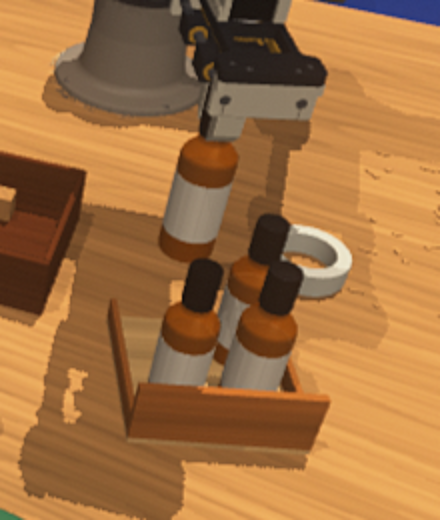

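Three bottles stand in the tray. The fourth hangs over the free slot at crop (195,210). Lowering.

>>> {"fn": "move_arm", "kwargs": {"motion": [[[0,0,0,0.5,0,0.01,0],[0,0,0.01,0.5,0,0,0],[0,0.01,0,0.5,0,0.01,0],[0,0,0,0.5,0,0.01,0],[0,0,0,0.5,0,0,0],[0,0,0,0.23,0,0,0],[0,0,0,0.22,0,0,0],[0,0,0,0.2,0,0,0],[0,0,0,0,0,0,0],[0,0,0,0,0,0,0]]]}}

```text
time: 41.73
position: [0.5222, 0.1947, 0.1385]
eef_rot: [0.001, 0.538, 0.843, 0.001]
wrist_force: [1.2, -0.3, -1.9]
finger_gap: 0.0278
grip_force: 30.0
```

>>> {"fn": "move_arm", "kwargs": {"motion": [[[0,0,0,0.04,0,0,0],[0,0,0,0.035,0,0,0],[0,0,0,0,0,0,0],[0,0,0,0,0,0,0]]]}}

```text
time: 42.07
position: [0.522, 0.1949, 0.1352]
eef_rot: [0.001, 0.537, 0.843, 0.001]
wrist_force: [-0.5, -0.5, -1.4]
finger_gap: 0.0275
grip_force: 30.0
```

>>> {"fn": "move_arm", "kwargs": {"motion": [[[0,0,0,0.02,0,0,0],[0,0,0,0,0,0,0],[0.5,0,0,0,0,0,0],[0.5,0,0,0,0,0,0],[0.5,0,0,0,0,0,0],[0.5,0,0,0,0,0,0],[0.5,0,0,0,0,0,0],[0.5,0,0,-0.3,0,0,0],[0.5,0,0,-0.6,0,0,0],[0.5,0,0,-0.9,0,0,0],[0.5,0,0,-0.9,0,0,0],[0.5,0,0,-0.9,0,0,0]]]}}

```text
time: 43.07
position: [0.5214, 0.1947, 0.2795]
eef_rot: [0.0, 0.537, 0.843, 0.0]
wrist_force: [0.4, -1.1, 0.5]
finger_gap: 0.0459
grip_force: 0.0
```

>>> {"fn": "move_arm", "kwargs": {"motion": [[[0.5,-0.9,-0.2,-0.5,0,0,0],[0.5,-0.9,-0.2,-0.5,0,0,0],[0.5,-0.9,-0.2,0,0,0,0],[0.5,-0.9,-0.2,0,0,0,0],[0.5,-0.9,-0.2,0,0,0,0],[0.5,-0.9,-0.2,0,0,0,0],[0.5,-0.9,-0.2,0,0,0,0],[0.5,-0.9,-0.2,0,0,0,0],[0.5,-0.9,-0.2,0,0,0,0],[0.5,-0.9,-0.2,0,0,0,0],[0.5,-0.9,-0.2,0,0,0,0],[0.5,0,0,0,0,0,0]]]}}

```text
time: 44.07
position: [0.6092, -0.2075, 0.316]
eef_rot: [0.0, 0.54, 0.842, -0.001]
wrist_force: [-0.1, 0.4, -1.4]
finger_gap: 0.0461
grip_force: 0.0
```

```bash
python3 - <<'E'
from b import *
s=viewer.capture("scene"); t=viewer.capture("top")
cv2.imwrite("pics/c8.png",cv2.cvtColor(np.hstack([cv2.resize(s["frame"][160:400,330:620],None,fx=1.35,fy=1.35),cv2.resize(t["frame"][150:350,95:330],None,fx=1.62,fy=1.62)[:324]]),cv2.COLOR_RGB2BGR))
print(cur()[0])
for pc in(t,s):
  for n in("tray","bin","block1","bottle4","jar","tape"):
    for d in viewer.mark_of(n,pc)[:5]:
      X=w(pc,d["position"]); print(n,round(d["conf"],2),X, "tray xy",(X-TC)@TX.round(4),(X-TC)@TYv) if n=="bottle4" else print(n,round(d["conf"],2),X)
for n in SL: print(n,px(s,slot(n,.165-L)).round(),((px(s,slot(n,.165-L))-[330,160])*1.35).round())
E
```

```text
[ 0.6089 -0.2021  0.3168]
tray 0.74 [ 0.5407  0.2415 -0.0021]
bottle4 0.88 [ 0.6881 -0.6206  0.0211] tray xy -0.23169928448904603 -0.8425797687833056
bottle4 0.8 [0.5247 0.197  0.0096] tray xy -0.03433237895840447 -0.0325898834067633
bottle4 0.71 [0.5854 0.2197 0.0071] tray xy 0.030334502080730942 -0.037649921280759516
bottle4 0.66 [0.4918 0.2573 0.0066] tray xy -0.038592476210387625 0.03598676646669667
bottle4 0.65 [0.5584 0.2806 0.007 ] tray xy 0.03155084416643171 0.028926405850906653
jar 0.69 [ 0.7218  0.054  -0.0027]
jar 0.5 [0.5218 0.1996 0.0087]
tape 0.46 [ 0.3188  0.2895 -0.0014]
tray 0.8 [ 0.5456  0.24   -0.0026]
bin 0.87 [ 0.456  -0.0404  0.0027]
block1 0.75 [ 0.4165 -0.058   0.023 ]
block1 0.69 [ 0.4166 -0.0295  0.0263]
block1 0.59 [ 0.5182 -0.1191  0.0258]
block1 0.4 [0.5542 0.2815 0.0066]
bottle4 0.93 [0.5561 0.2783 0.0085] tray xy 0.028528561928084343 0.027806055203571788
bottle4 0.86 [0.5249 0.1933 0.0048] tray xy -0.03563351330037111 -0.03605257150616788
bottle4 0.84 [0.4942 0.2582 0.0058] tray xy -0.03602967908992099 0.035766783040505144
bottle4 0.71 [0.5898 0.2198 0.0069] tray xy 0.034345570149800116 -0.03936070078845338
bottle4 0.58 [ 0.6864 -0.6186  0.0229] tray xy -0.2323827379920112 -0.8401378661781969
jar 0.85 [ 0.7235  0.0511 -0.0024]
tape 0.91 [0.3202 0.2931 0.0009]
tape 0.35 [0.555  0.2797 0.0072]
3 [545. 276.] [291. 156.]
6 [504. 273.] [234. 153.]
5 [535. 251.] [277. 122.]
4 [496. 249.] [224. 120.]
```

View pics/c8.png

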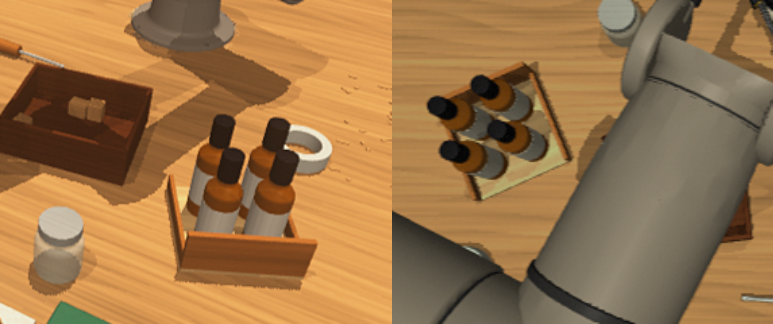

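All four bottles stand upright in the tray, with caps at (222,130), (277,132), (232,165), (286,168). One block at (22,118) has shifted, so I'm checking that it is still inside the bin.

```bash
python3 - <<'E'
from b import *
s=viewer.capture("scene")
cv2.imwrite("pics/c9.png",cv2.resize(cv2.cvtColor(s["frame"][190:310,310:460],cv2.COLOR_RGB2BGR),None,fx=4,fy=4,interpolation=2))
for d in viewer.boxes_of("block1",s)[:4]: X=w(s,d["position"]); print(d["conf"],X,((px(s,X)-[310,190])*4).round())
E
```

```text
0.77 [ 0.4166 -0.0586  0.0304] [305. 195.]
0.57 [ 0.5025 -0.1165  0.041 ] [148. 228.]
0.56 [ 0.4154 -0.0259  0.0344] [359. 205.]
```

View pics/c9.png

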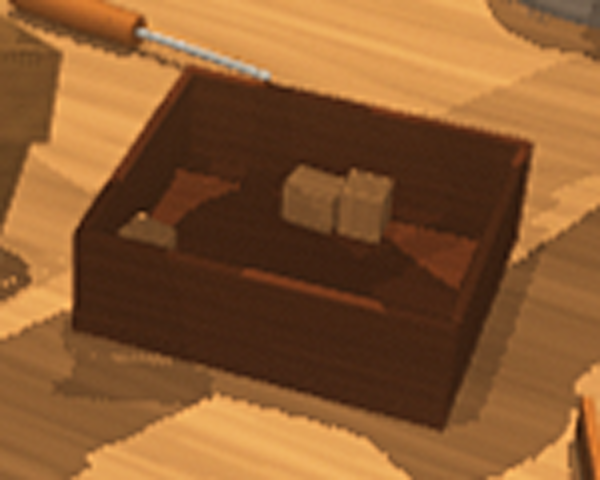

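All three blocks are inside the bin, at (310,195), (365,205) and (150,230). The bin stands flat, so I'm handing in.

```bash
python3 -c "
from h import *; print(monitor.get_obs()['qd'],r.finish_job())"
```

```text
the job is handed in; nothing more can be done
[-0.0029  0.0018  0.0001 -0.0017 -0.0001  0.0007] None
```

The job is handed in (no verdict was returned): all three blocks are in the box, the tray lies flat on the bench, and all four bottles stand upright on it.

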